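Unload a stacking frame and stack the empty frame

TASK

Take the loaded stacking frame apart from the top down: stand the graphite electrode upright in the middle of the green mat, lay the flat tin under it flat in the middle of the blue mat, and stand the vee block, groove up, in the middle of the cork mat, the tin and the vee block lengthways along their mats as the white outlines show. Leave the frame where it is until all three are down, then lift it by its handle and set it on the empty base, fully home with all four legs in the corner cups (either way round). Let go of everything.

Things in the scene. Friction and masses are not known exactly. Their poses are not given: they have to be found in the camera images.
- frame: Loose aluminium stacking frame, 96 x 208 (y) x 100 mm, 0.45 kg; four 14 mm round legs, tapered tips, at x +-36, y +-80 mm. Origin: its centre at leg-tip height, z up. Deck top at z 50 mm. Black handle bar across the middle, along x: 72 mm long, 12 mm thick in y, z 84 to 100 mm; grip that 12 mm thickness from above. Same both ways round. Starts in the loaded base's cups, carrying the other three.
- loaded_base: Fixed base on which the loaded frame stands at the start: dark steel rectangle, 102 x 190 mm, 6 mm thick, with four square yellow corner cups. Origin: centre of its underside on the table; long side along its y. It trades places with the empty base.
- empty_base: Fixed base like the loaded one, but empty: the frame's goal. Origin: centre of underside, on the table; long side along y. Cups centred at x +-36, y +-80 mm, 24 x 24 mm inside (5 mm all round the 14 mm legs), rims 26 mm and floors 6 mm above the table; a seated frame's origin is 6 mm above the base's.
- electrode: Black graphite electrode with three fins on a square steel pallet, 52 x 52 x 65 mm, about 0.6 kg. Origin: centre of its underside, z up. Its flange (52 mm square) is 8 mm high; grip the upright steel body above it, 49 mm wide in x and y (sides at -24 and +25 mm), 13 to 44 mm above the origin. At the start it stands on the tin.
- tin: Flat grey tin with a clear lid, 57 (x) x 91 (y) x 19 mm high. Origin: centre of its underside, z up. Grip it across its 57 mm width. At the start it lies on the frame's deck, beside the handle at the frame's +y end, with the electrode on it.
- vee_block: Grey steel vee block, 32 (x) x 50 (y) x 38 mm high, 0.27 kg, groove up. Origin: centre of its underside, z up. Grip its 32 mm width. At the start it stands on the deck on the other side of the handle (frame's -y end).
- green_mat: Fixed square green mat with an aluminium edge, 70 x 70 mm, 5 mm thick: the electrode's place. Origin: centre of its underside on the table; the thing set on it stands 5 mm above the origin. The mats trade places.
- blue_mat: Fixed blue mat with an aluminium edge, 70 (x) x 106 (y) mm, 5 mm thick: the tin's place, the tin's long side along the mat's long side (y). Origin: centre of its underside.
- cork_mat: Fixed small cork-brown mat with an aluminium edge, 52 (x) x 70 (y) mm, 5 mm thick: the vee block's place, its 50 mm side along the mat's long side (y). Origin: centre of its underside.

How it is judged:
On the way, in this order (a step that is already met when the one before it is completed fails the run):
1. electrode, tin and vee block each stand on their own mat, let go (horizontal distance between electrode and green_mat below 0.014 m and z of electrode in the frame of green_mat between 0.001 and 0.009 m and angle between each of electrode, tin, vee_block's own z axis and vertical below 0.1 rad and horizontal distance between tin and blue_mat below 0.014 m and z of tin in the frame of blue_mat between 0.001 and 0.009 m and angle between the y axis of tin and the y axis of blue_mat, either way round below 0.25 rad and horizontal distance between vee_block and cork_mat below 0.014 m and z of vee_block in the frame of cork_mat between 0.001 and 0.009 m and angle between the y axis of vee_block and the y axis of cork_mat, either way round below 0.25 rad and contact force between the fingers and electrode below 0.1 N and contact force between the fingers and tin below 0.1 N and contact force between the fingers and vee_block below 0.1 N), for 0.2 s.
2. the empty frame is home on the empty base (horizontal distance between frame and empty_base below 0.01 m and z of frame in the frame of empty_base between 0.002 and 0.01 m and angle between the y axis of frame and the y axis of empty_base, either way round below 0.15 rad and angle between frame's own z axis and vertical below 0.06 rad), for 0.2 s.
At the end, for the whole second after the job is handed in: Electrode upright on the green, tin flat on the blue, vee block groove up on the cork mat: each within 14 mm of its centre, tin and vee block within 0.25 rad of lengthways. Frame level on the empty base, legs at the bottom of the cups (10 mm, 0.15 rad). All released, at rest (all of step 1 and all of step 2 and linear speed of each of electrode, tin, vee_block, frame below 0.02 m/s and contact force between the fingers and frame below 0.1 N); the robot touches nothing.
It fails at once if the frame is carried off before the electrode, the tin and the vee block are all on their mats (distance of frame from where it was at the start of the episode above 0.03 m and not (horizontal distance between electrode and green_mat below 0.02 m and horizontal distance between tin and blue_mat below 0.02 m and horizontal distance between vee_block and cork_mat below 0.02 m)).
It fails at once if the electrode, the tin or the vee block is tipped over (angle between any of electrode, tin, vee_block's own z axis and vertical above 0.6 rad).
It also fails if it takes over 99 s, if anything falls off the work surface, if the arm or the gripper's body presses on something with over 40 N, if the wrist force passes 120 N, or if a joint passes its speed limit or range.

ROBOT

A 7-joint arm with a two-finger parallel gripper is mounted at the origin on a cart in front of the work surface, level with it; the furniture and walls round the work are solid. World frame = base frame: x ahead of the robot, y to its left, z up, the work surface at z = 0. Lengths are in m, angles in rad, forces in N, time in s.
With the tool pointing down it reaches from about 0.4 to 0.875 m from the base axis. Payload 19.3 kg.
Tool frame: the origin (TCP) lies at the very end of the fingers, on their centre line; the grasp point (between the pads) lies bot.tcp_to_grasp behind it (bot.tcp_to_grasp is the distance from the TCP to the grasp point, in m); z points along the fingers, y is the direction in which the jaws open and shut (so a half turn about z gives the same grasp; the last joint's range is limited). The gripper opens to 85 mm and grips with 20 to 120 N. Pads are 22 mm wide; open, the fingers measure 114 mm over their backs; the gripper's body (76 mm by 85 mm) begins 54 mm behind the grasp point. The pads swing forward as they close: fully open they stand 13 mm farther back than shut.
Start: joints at [-1.278, 0.521, -0.036, 1.599, 0.021, 1.021, -0.113], TCP at [0.222, 0.584, 0.231] pointing down, gripper open.
Joint ranges: [-2.91, 2.91], [-0.3, 2.13], [-1.5, 1.42], [0.17, 2.43], [-1.26, 4.41], [0.16, 1.93], [-2.52, 2.52]. Speed limits (rad/s): [1.89, 1.89, 2.39, 2.39, 3.01, 3.01, 3.01].

INTERFACE

Orientations are given as [roll, pitch, yaw] about the fixed x, y, z axes, in that order (R = Rz(yaw) Ry(pitch) Rx(roll)).
In Python, from workcell import bot gives the robot as it stands.
- The arm moves only by the tool servo_tool, never from a script. Its argument "targets" is a list of rows, each a list of 2 entries, a list of its own where there are three numbers: the shift along the tool's x, y, z in units of 0.05 m (1.0 is 0.05 m), then the turn about the tool's z in units of 5 degrees (1.0 is 5 degrees). A call has 1 to 12 rows; each row shifts and turns the commanded pose from where the row before left it, along the tool's axes as they then stand; what a row does not reach is not made up. A row lasts 1/8 s, in which the tool goes at most 62.5 mm and 10.7 degrees, less where a joint would pass 70% of its speed; a pose out of reach is approached as far as the arm can. A call with a number of a shift or a turn outside -1 to 1 is refused whole. A call with a gripper value outside its range is refused whole. "gripper" is the opening, from -1 (shut) to 1 (fully open), so that 0 is half open, set as the call begins (left out, the last holds). The fingers move at their own pace and stop on an object; "newtons" is the grip in N (left out, the last holds). Time passes only in rows, so rows that do not move let the fingers close. It gives the time, the measured TCP pose, the force and the opening at its end, in the units of the state.
- bot.observe(): the state, without advancing time (a new reading comes with each control period).
- bot.grab_frame(name): name is "scene" or "top"; returns the picture (384x512x3 uint8, blue, green, red); there is no depth.
- bot.get_calibration(name): a dict with "fx", "fy", "cx", "cy" (pixels), "pose" (4x4, takes a point from camera to world coordinates). Camera axes: x right, y up, looking along -z (the intrinsics and any distortion apply to the point x, -y, -z); pixel columns grow to the right and rows downward; lengths in m; the calibration is good to about 2 mm. A picture is of the moment at which its call begins. get_calibration takes no time and is no camera call.
- bot.job_done(): hands the job in, once; it reports no verdict.
The state is a dict: "clock": time; "qpos": joint angles; "qd": joint speeds; "joint_efforts": joint torques, N m; "position": TCP position; "tool_rot": TCP orientation; "force": force on the tool from outside, world axes, zero at the start; "moment": the same for the moment, N m; "grip_width": finger opening in m.
Only numpy, scipy, OpenCV 4.12 (cv2) and the standard library are available. Lean on these libraries where they do the work, as an engineer would, in place of code of your own. Each camera call takes 0.05 s, during which the arm holds its last target.

## Working session

There is one attempt and no reset: what is moved stays moved. The work goes in short steps, Python scripts to look and compute and a tool call to move; the robot and the scene stay as the last step left them, time stands still between calls to the robot, and variables do not carry over. Pictures are saved under pics/ and viewed, and the job is handed in when it is done.

Besides the shell and the picture viewer there is one more tool, called after "Call:" by a JSON object that holds its "fn" and its "kwargs", one argument or row to a line. servo_tool: Moves the arm, as the interface text tells. Its arguments: {"type":"object","properties":{"targets":{"type":"array","items":{"type":"array"}},"gripper":{"type":"number"},"newtons":{"type":"number"}},"required":["targets"]}

```bash
mkdir -p pics; ls; python3 - <<'E'
from workcell import bot
import cv2,numpy as np
np.set_printoptions(precision=4,suppress=True)
print(bot.observe(), bot.tcp_to_grasp)
for n in("scene","top"):
    cv2.imwrite(f"pics/{n}0.png",bot.grab_frame(n)); print(n,bot.get_calibration(n))
E
```

```text
pics
{'clock': 0.0, 'qpos': array([-1.2782,  0.522 , -0.0363,  1.6   ,  0.0212,  1.0211, -0.1128]), 'qd': array([ 0.0006, -0.0005, -0.    , -0.0011, -0.0012, -0.0002,  0.0003]), 'joint_efforts': array([ -0.0008, -92.7104,   1.9793, -36.9928,   0.0177,   0.0083,
         0.    ]), 'position': array([0.2217, 0.584 , 0.2307]), 'tool_rot': array([-3.1404,  0.0001,  2.7788]), 'force': array([-0.174 , -0.1986,  0.1904]), 'moment': array([-0.0158, -0.0087, -0.0166]), 'grip_width': 0.08522342572277317} 0.0187
scene {'fx': 399.31676578552884, 'fy': 399.31676578552884, 'cx': 258.7636912418695, 'cy': 188.56446965263885, 'pose': array([[-0.8958,  0.3221, -0.3063,  0.2515],
       [-0.4445, -0.6529,  0.6133,  0.4276],
       [-0.0025,  0.6855,  0.728 ,  0.7025],
       [ 0.    ,  0.    ,  0.    ,  1.    ]])}
top {'fx': 461.99821246148883, 'fy': 461.99821246148883, 'cx': 255.42646485768262, 'cy': 195.89052990999232, 'pose': array([[ 0.0153,  0.9948, -0.1008,  0.4199],
       [-0.9999,  0.0159,  0.0052, -0.0868],
       [ 0.0067,  0.1008,  0.9949,  0.9287],
       [ 0.    ,  0.    ,  0.    ,  1.    ]])}
```

View pics/scene0.png

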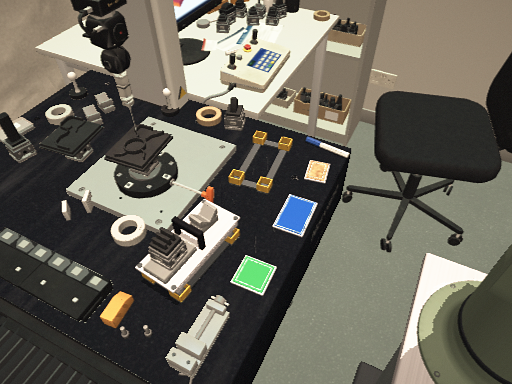

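View pics/top0.png

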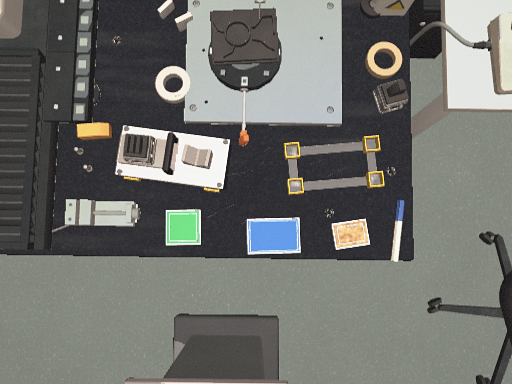

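```bash
python3 - <<'E'
import cv2
im=cv2.imread("pics/top0.png")
def crop(n,x,y,w,h,s):
    c=cv2.resize(im[y:y+h,x:x+w],None,fx=s,fy=s,interpolation=cv2.INTER_CUBIC)
    for i in range(0,w,10): cv2.putText(c,str(x+i),(i*s,10),0,.35,(0,255,255)); cv2.line(c,(i*s,12),(i*s,18),(0,255,255))
    for i in range(0,h,10): cv2.putText(c,str(y+i),(0,i*s+4),0,.35,(0,255,255))
    cv2.imwrite(n,c)
crop("pics/t_frame.png",105,115,133,85,6)
crop("pics/t_base.png",275,125,120,80,6)
crop("pics/t_mats.png",155,195,225,70,3)
im=cv2.imread("pics/scene0.png")
crop("pics/s_frame.png",125,190,130,115,5)
E
```

```text
(no output)
```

View pics/t_frame.png

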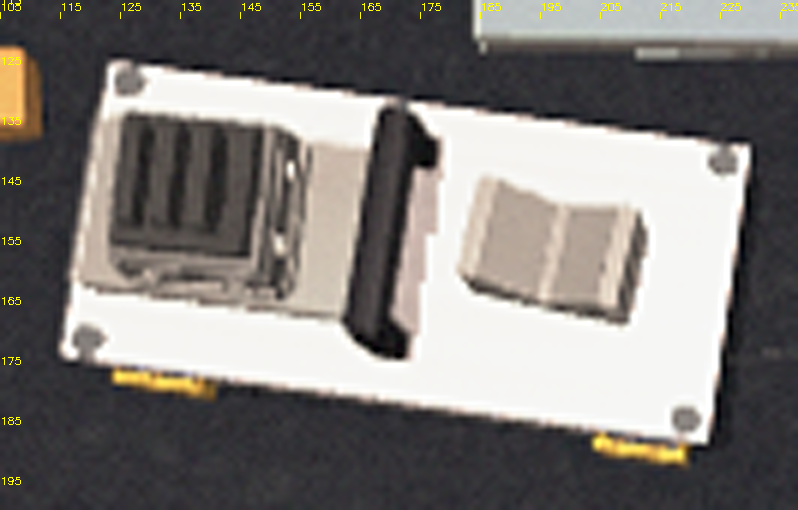

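View pics/t_base.png

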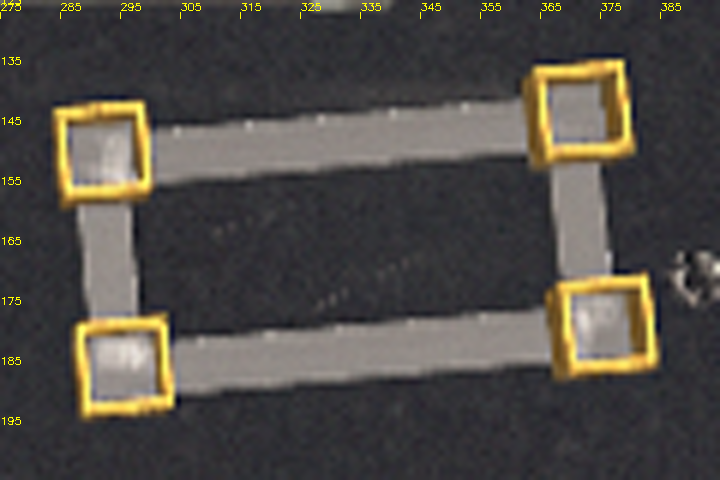

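View pics/t_mats.png

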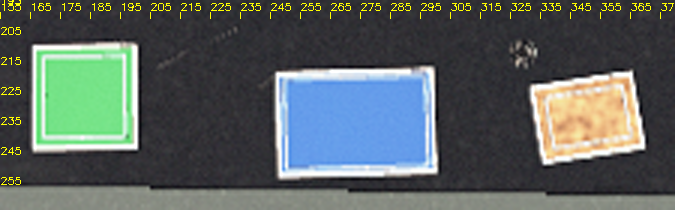

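View pics/s_frame.png

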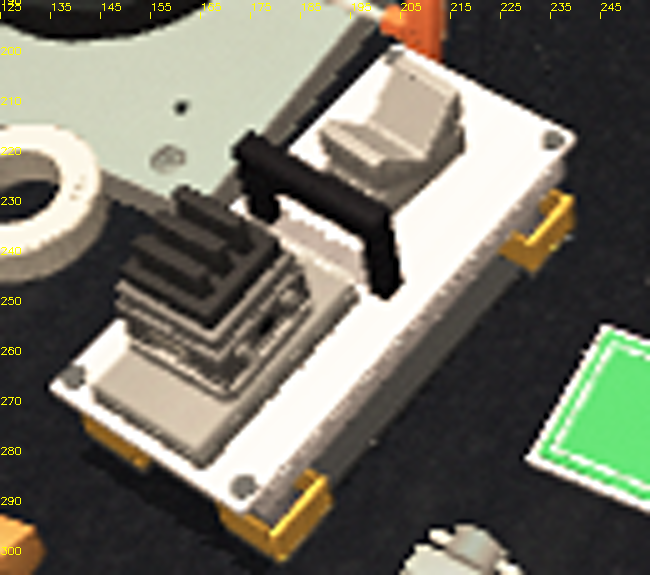

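```bash
cat > h.py <<'E'
import numpy as np, cv2
from scipy.optimize import least_squares
from workcell import bot
np.set_printoptions(precision=4,suppress=True)
C={n:bot.get_calibration(n) for n in("top","scene")}
def proj(P,n="top"):
    c=C[n]; T=np.linalg.inv(c["pose"]); p=np.atleast_2d(P)@T[:3,:3].T+T[:3,3]
    return np.c_[c["cx"]+c["fx"]*p[:,0]/-p[:,2], c["cy"]+c["fy"]*-p[:,1]/-p[:,2]]
def unproj(uv,z,n="top"):
    c=C[n]; uv=np.atleast_2d(uv); d=np.c_[(uv[:,0]-c["cx"])/c["fx"],-(uv[:,1]-c["cy"])/c["fy"],-np.ones(len(uv))]@c["pose"][:3,:3].T
    o=c["pose"][:3,3]; return o+d*((z-o[2])/d[:,2])[:,None]
def place(p,L):
    c,s=np.cos(p[2]),np.sin(p[2]); L=np.atleast_2d(L)
    return np.c_[p[0]+c*L[:,0]-s*L[:,1],p[1]+s*L[:,0]+c*L[:,1],L[:,2]]
def rect(w,l,z): return np.array([[w/2,l/2,z],[w/2,-l/2,z],[-w/2,-l/2,z],[-w/2,l/2,z]]) # TL,TR,BR,BL in top image
def fit(px,L,g,n="top"):
    f=lambda p:(proj(place(p,L),n)-px).ravel()
    r=least_squares(f,g,x_scale=[.1,.1,1],loss="soft_l1"); return r.x,r.fun.reshape(-1,2)
def fr(u,x0,y0,s): u=np.array(u,float); return (u+.5)/s-.5+[x0,y0]
E
cat > m.py <<'E'
from h import *
R={}
def do(n,px,L):
    w=unproj(px,L[0,2]); g=[*w[:,:2].mean(0),0]
    R[n],res=fit(px,L,g); print(n,R[n],"res",res.round(1).tolist())
F=lambda u:fr(u,105,115,6)
do("frame",F([(110,62),(750,146),(708,443),(62,355)]),rect(.096,.208,.056))
do("vee",F([(483,177),(628,205),(608,305),(462,272)]),rect(.032,.050,.094)) # rough
do("base",fr([(104,153),(580,112),(602,326),(125,365)],275,125,6),rect(.072,.160,.026))
M=lambda u:fr(u,155,195,3)
do("green",M([(33,45),(137,43),(137,150),(33,151)]),rect(.07,.07,.005))
do("blue",M([(275,73),(434,67),(438,172),(279,178)]),rect(.07,.106,.005))
do("cork",M([(530,86),(632,71),(645,147),(544,164)]),rect(.052,.07,.005))
print(unproj(F([(187,185)]),.140), "electrode top")
print(unproj(F([(122,112),(265,125),(250,258),(108,243)]),.140), "fins")
print(unproj(F([(85,287),(345,320)]),.075), "tin edge")
np.save("R.npy",R)
E
python3 m.py
```

```text
frame [ 0.5818  0.0685 -0.1178] res [[-0.2, -0.1], [0.2, 0.2], [0.2, -0.1], [-0.3, 0.0]]
vee [ 0.5789  0.0198 -0.1897] res [[-1.0, -0.8], [1.4, 0.1], [1.0, 0.3], [-1.4, 0.3]]
base [ 0.5766 -0.2449  0.1007] res [[-0.4, -0.3], [0.3, -0.1], [0.6, 0.0], [-0.5, 0.3]]
green [0.4488 0.0518 0.0303] res [[-0.2, 0.1], [0.2, 0.2], [0.3, -0.3], [-0.3, -0.1]]
blue [ 0.4349 -0.1288  0.052 ] res [[-0.0, -0.2], [-0.1, -0.1], [0.2, 0.1], [-0.1, 0.1]]
cork [ 0.4409 -0.2827  0.1705] res [[-0.2, 0.1], [0.2, -0.3], [0.5, 0.2], [-0.4, -0.0]]
[[0.5844 0.1177 0.14  ]] electrode top
[[0.6055 0.1374 0.14  ]
 [0.6024 0.0959 0.14  ]
 [0.5633 0.0987 0.14  ]
 [0.567  0.1397 0.14  ]] fins
[[0.5651 0.1649 0.075 ]
 [0.5561 0.0838 0.075 ]] tin edge
```

```bash
cat > ov.py <<'E'
from h import *
import sys
def draw(img,p,boxes,n,x0,y0,w,h,s,out):
    c=cv2.resize(img[y0:y0+h,x0:x0+w],None,fx=s,fy=s,interpolation=cv2.INTER_CUBIC)
    for (pp,L,col) in boxes:
        q=((proj(place(pp,L),n)-[x0,y0]+.5)*s-.5).round().astype(int)
        cv2.polylines(c,[q.reshape(-1,1,2)],True,col,1)
    cv2.imwrite(out,c)
if __name__=="__main__":
    fy=-.1178
    el=(.5845,.1175,-.09); tin=(.5887,.121,-.115); vee=(.5789,.0198,-.17)
    B=[(tin,rect(.057,.091,.075),(0,0,255)),(tin,rect(.057,.091,.056),(0,0,255)),
       (el,rect(.052,.052,.075),(0,255,0)),(el,rect(.049,.049,.119),(0,255,0)),(el,rect(.049,.049,.088),(255,255,0)),
       (vee,rect(.032,.05,.094),(255,0,0)),(vee,rect(.032,.05,.056),(255,0,0))]
    draw(cv2.imread("pics/top0.png"),0,B,"top",105,115,133,85,6,"pics/o_top.png")
    draw(cv2.imread("pics/scene0.png"),0,B,"scene",125,190,130,115,5,"pics/o_sc.png")
E
python3 ov.py
```

```text
(no output)
```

View pics/o_top.png

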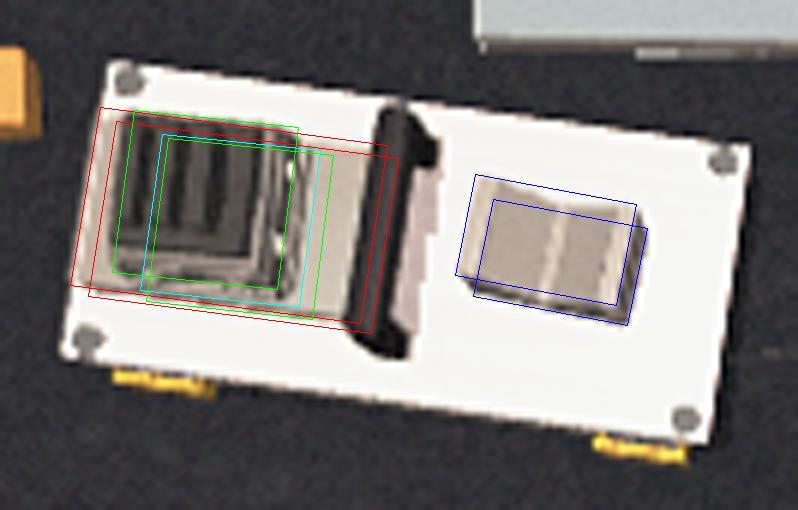

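View pics/o_sc.png

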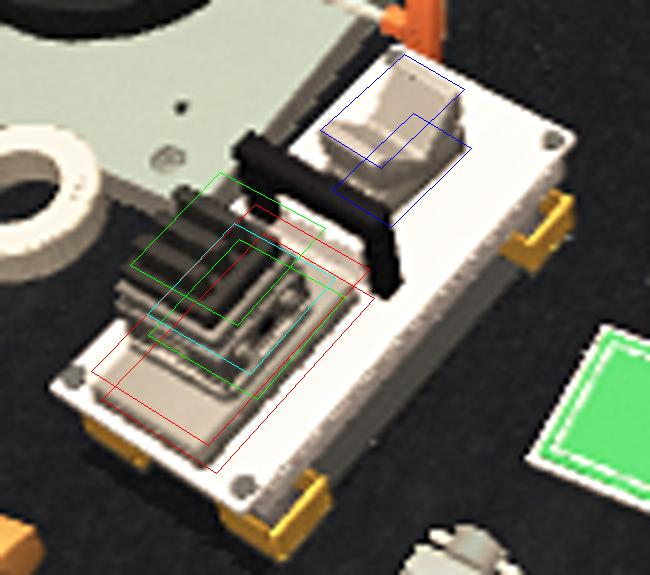

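```bash
python3 - <<'E'
import cv2
for n,x,y,w,h in(("top",115,125,60,50),("scene",135,215,70,70)):
    im=cv2.imread(f"pics/{n}0.png"); s=10 if n=="top" else 8
    c=cv2.resize(im[y:y+h,x:x+w],None,fx=s,fy=s,interpolation=cv2.INTER_CUBIC)
    cv2.imwrite(f"pics/e_{n}.png",c)
E
```

```text
(no output)
```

View pics/e_top.png

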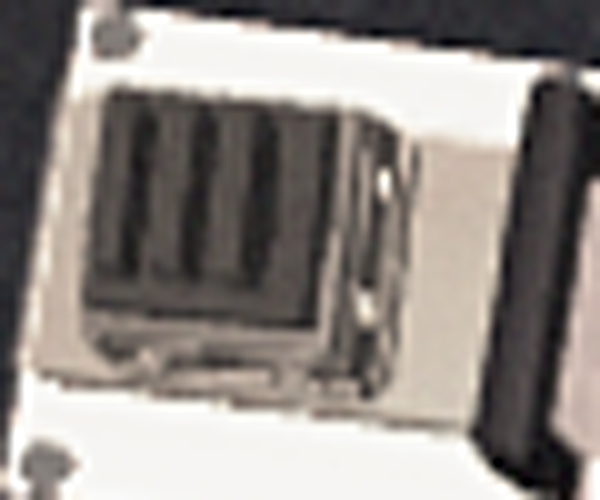

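View pics/e_scene.png

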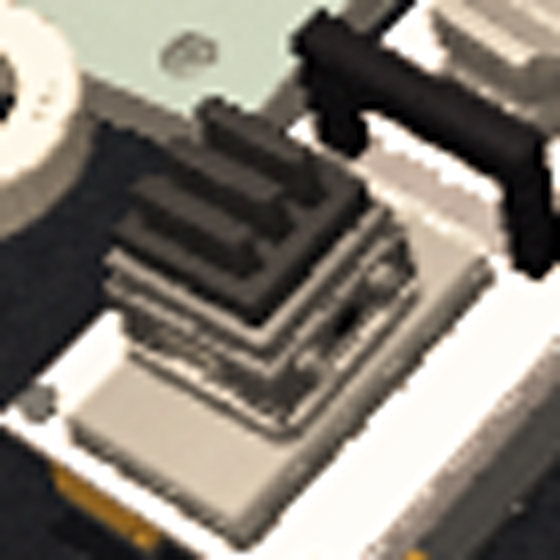

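```bash
python3 - <<'E'
from h import *
L=rect(.052,.052,.075)
ps=fr([(128,348),(413,298),(285,438)],135,215,8); Ls=L[[0,2,3]]
Lt=rect(.052,.052,.079); pt=fr([(415,140),(388,397),(90,355)],115,125,10); Lt=Lt[[1,2,3]]
x,r=fit(ps,Ls,[.58,.12,-.1],"scene"); print("scene",x,r.round(1).tolist())
x,r=fit(pt,Lt,[.58,.12,-.1]); print("top",x,r.round(1).tolist())
# tin scene top corners
Lt=rect(.057,.091,.075)
x,r=fit(fr([(70,420),(235,530),(495,268)],135,215,8),Lt[[0,3,2]],[.58,.12,-.1],"scene"); print("tin scene",x,r.round(1).tolist())
# frame via scene
x,r=fit(fr([(400,45),(577,135),(240,515),(50,385)],125,190,5),rect(.096,.208,.056)[[1,2,3,0]],[.58,.07,-.1],"scene"); print("frame scene",x,r.round(1).tolist())
E
```

```text
scene [ 0.5912  0.1244 -0.1146] [[-1.6, -0.3], [2.5, -1.0], [-0.1, 1.7]]
top [ 0.5906  0.1248 -0.1355] [[0.4, -1.1], [-1.7, 0.4], [0.5, 0.4]]
tin scene [ 0.5863  0.1281 -0.1398] [[-2.1, -0.4], [0.2, 1.5], [1.2, -0.9]]
frame scene [ 0.5826  0.0701 -0.1272] [[-0.2, -0.5], [0.3, 0.5], [0.1, -0.2], [-0.2, 0.2]]
```

```bash
sed -i 's/el=.*/el=(.591,.1246,-.12); tin=(.588,.1265,-.13); vee=(.5785,.0190,-.165)/; s/(el,rect(.049,.049,.119),(0,255,0)),//; s/rect(.052,.052,.075),(0,255,0)/rect(.052,.052,.083),(0,255,0)/' ov.py; python3 ov.py
```

```text
(no output)
```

View pics/o_top.png

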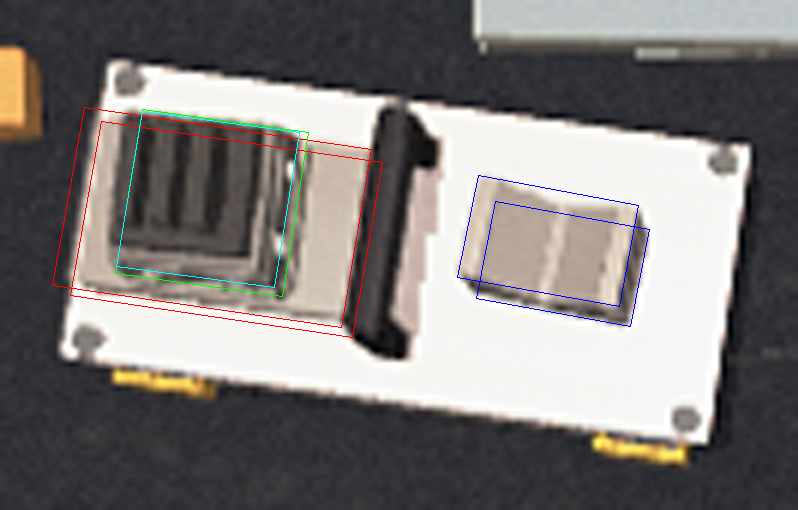

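View pics/o_sc.png

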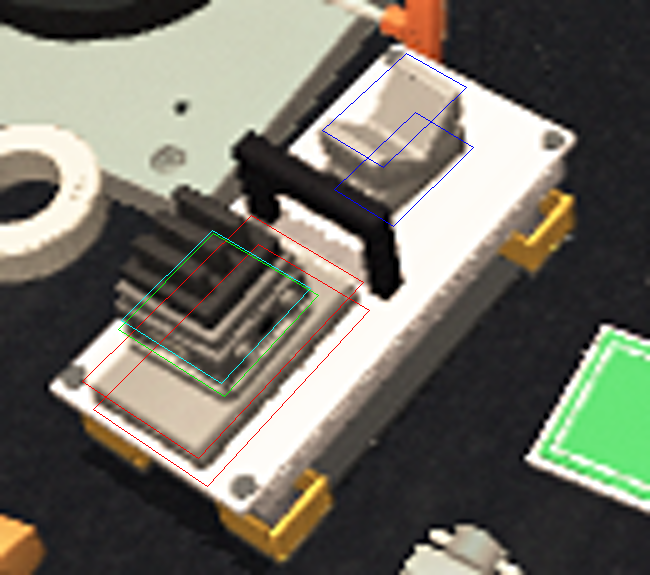

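```bash
cat > go.py <<'E'
import sys
from h import *
x,y,z,yaw=map(float,sys.argv[1:5])
s=bot.observe(); p=s["position"]; r=s["tool_rot"]; cy=r[2]
d=(yaw-cy+np.pi/2)%np.pi-np.pi/2
if len(sys.argv)>5: d=yaw-cy
e=np.array([x,y,z])-p; f=cy+d
sh=np.array([np.cos(f)*e[0]+np.sin(f)*e[1], np.sin(f)*e[0]-np.cos(f)*e[1], -e[2]])/.05
print("t",s["clock"],"pos",p,"rot",r,"grip",round(s["grip_width"],4),"F",s["force"])
print("turn units",round(-np.degrees(d)/5,2),"then shift units",sh.round(2),"rows>=",np.linalg.norm(sh[:3]).round(1))
E
python3 go.py .591 .1246 .231 1.45
```

```text
t 0.1 pos [0.2217 0.584  0.2308] rot [-3.1406  0.      2.7788] grip 0.0853 F [-0.4182  0.3305 -0.1691]
turn units 15.23 then shift units [-8.23  8.44 -0.  ] rows>= 11.8
```

Call:
{"fn": "servo_tool", "kwargs": {
  "targets": [
    [[0,0,0],1],
    [[0,0,0],1],
    [[0,0,0],1],
    [[0,0,0],1],
    [[0,0,0],1],
    [[0,0,0],1],
    [[0,0,0],1],
    [[0,0,0],1],
    [[0,0,0],1],
    [[0,0,0],1],
    [[0,0,0],1],
    [[0,0,0],1]
  ],
  "gripper": 1,
  "newtons": 60
}}

```text
clock: 1.6
position: [0.2217, 0.5841, 0.2309]
tool_rot: [-3.141, 0.001, 1.729]
force: [-0.1, 0.1, 0.0]
grip_width: 0.0855
```

Call:
{"fn": "servo_tool", "kwargs": {
  "targets": [
    [[0,0,0],1],
    [[0,0,0],1],
    [[0,0,0],1],
    [[0,0,0],0.2],
    [[0,0,0],0]
  ]
}}

```text
clock: 2.22
position: [0.2217, 0.5843, 0.2311]
tool_rot: [-3.142, 0.0, 1.454]
force: [0.0, 0.5, -0.4]
grip_width: 0.0855
```

```bash
python3 go.py .591 .1246 .231 1.45
```

```text
t 2.225 pos [0.2217 0.5843 0.2311] rot [-3.1416  0.0003  1.4539] grip 0.0855 F [ 0.0307  0.4911 -0.3662]
turn units 0.04 then shift units [-8.24  8.44  0.  ] rows>= 11.8
```

Call:
{"fn": "servo_tool", "kwargs": {
  "targets": [
    [[-0.6,0.6,0],0],
    [[-0.69,0.71,0],0],
    [[-0.69,0.71,0],0],
    [[-0.69,0.71,0],0],
    [[-0.69,0.71,0],0],
    [[-0.69,0.71,0],0],
    [[-0.69,0.71,0],0],
    [[-0.69,0.71,0],0],
    [[-0.69,0.71,0],0],
    [[-0.69,0.71,0],0],
    [[-0.69,0.71,0],0],
    [[-0.6,0.6,0],0]
  ]
}}

```text
clock: 3.72
position: [0.587, 0.1313, 0.2313]
tool_rot: [3.141, 0.0, 1.453]
force: [0.0, 0.7, 0.3]
grip_width: 0.0855
```

Call:
{"fn": "servo_tool", "kwargs": {
  "targets": [
    [[0,0,0],0],
    [[0,0,0],0]
  ]
}}

```text
clock: 3.98
position: [0.5858, 0.1334, 0.2311]
tool_rot: [-3.141, -0.0, 1.453]
force: [-0.7, 1.0, -0.4]
grip_width: 0.0855
```

```bash
python3 go.py .591 .1246 .19 1.45; python3 - <<'E'
from h import *
print(bot.observe()["qpos"])
for n in("scene","top"): cv2.imwrite(f"pics/{n}1.png",bot.grab_frame(n))
E
```

```text
t 3.975 pos [0.5858 0.1334 0.2311] rot [-3.1411 -0.0002  1.4533] grip 0.0855 F [-0.6828  0.9951 -0.4179]
turn units 0.04 then shift units [-0.16  0.13  0.82] rows>= 0.8
[-0.5837  0.5102  0.3803  1.682  -0.2188  0.9918 -0.2444]
```

View pics/scene1.png

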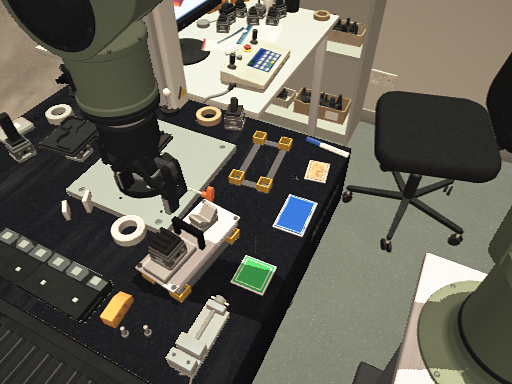

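View pics/top1.png

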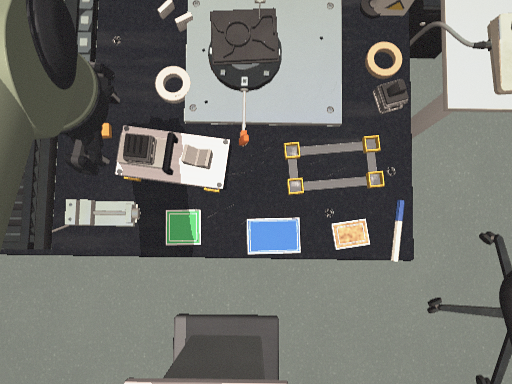

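```bash
python3 - <<'E'
from h import *
p=bot.observe()["position"]
for n in C: print(n,proj([p,p+[0,0,.02]],n))
E
```

```text
top [[110.1474 132.0248]
 [106.0452 128.8315]]
scene [[151.7304 203.8264]
 [149.1466 195.2263]]
```

```bash
python3 - <<'E'
import cv2
im=cv2.imread("pics/top1.png")[70:190,50:190]; a=cv2.resize(im,None,fx=5,fy=5,interpolation=cv2.INTER_CUBIC)
im=cv2.imread("pics/scene1.png")[130:240,90:230]; b=cv2.resize(im,None,fx=5,fy=5,interpolation=cv2.INTER_CUBIC)
a=cv2.convertScaleAbs(a,alpha=2);b=cv2.convertScaleAbs(b,alpha=2)
cv2.circle(a,(300,310),4,(0,0,255),-1);cv2.circle(b,(309,369),4,(0,0,255),-1)
cv2.imwrite("pics/g_t.png",a);cv2.imwrite("pics/g_s.png",b)
E
```

```text
(no output)
```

View pics/g_t.png

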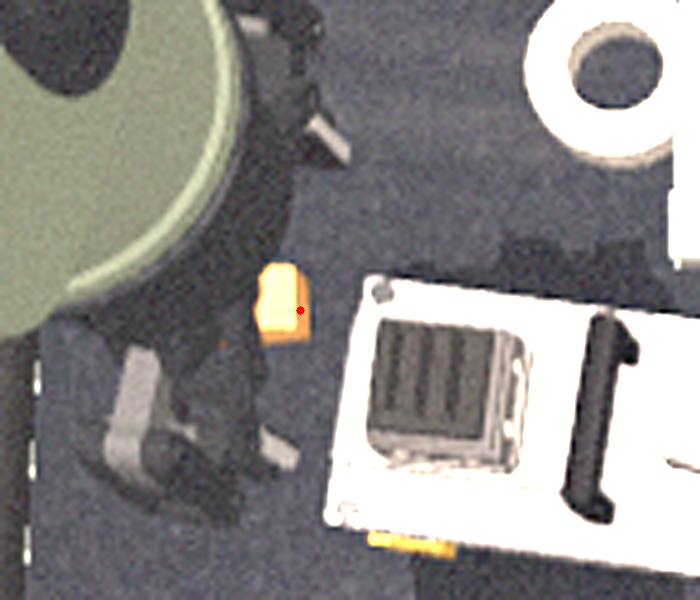

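View pics/g_s.png

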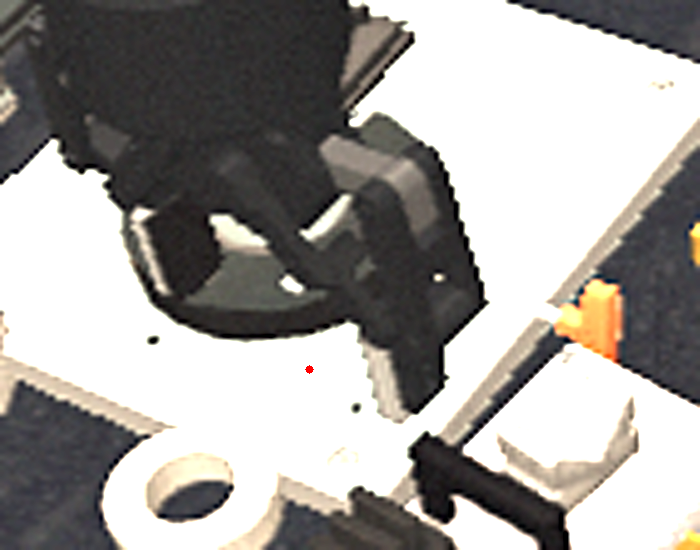

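Call:
{"fn": "servo_tool", "kwargs": {
  "targets": [
    [[-0.16,0.13,0],0],
    [[0,0,0.4],0],
    [[0,0,0.4],0],
    [[0,0,0],0],
    [[0,0,0],0]
  ]
}}

```text
clock: 4.7
position: [0.5919, 0.1243, 0.1921]
tool_rot: [3.141, -0.0, 1.452]
force: [-0.2, 0.1, -0.1]
grip_width: 0.0855
```

```bash
python3 go.py .591 .1246 .087 1.45
```

```text
t 4.7 pos [0.5919 0.1243 0.1921] rot [ 3.1409 -0.0001  1.4524] grip 0.0855 F [-0.2314  0.1407 -0.0867]
turn units 0.03 then shift units [ 0.   -0.02  2.1 ] rows>= 2.1
```

Call:
{"fn": "servo_tool", "kwargs": {
  "targets": [
    [[0,0,0.4],0],
    [[0,0,0.4],0],
    [[0,0,0.4],0],
    [[0,0,0.4],0],
    [[0,0,0.3],0],
    [[0,0,0.2],0],
    [[0,0,0],0],
    [[0,0,0],0]
  ]
}}

```text
clock: 5.7
position: [0.5919, 0.1244, 0.0869]
tool_rot: [3.141, -0.0, 1.452]
force: [-0.1, -0.5, -0.3]
grip_width: 0.0856
```

Call:
{"fn": "servo_tool", "kwargs": {
  "targets": [
    [[0,0,0],0],
    [[0,0,0],0],
    [[0,0,0],0],
    [[0,0,0],0],
    [[0,0,0],0],
    [[0,0,0],0]
  ],
  "gripper": -1,
  "newtons": 60
}}

```text
clock: 6.45
position: [0.5916, 0.1245, 0.0869]
tool_rot: [3.141, -0.0, 1.452]
force: [-3.8, 0.4, 8.7]
grip_width: 0.0484
```

```bash
python3 go.py .591 .1246 .2 1.45;  python3 - <<'E'
from h import *
for n in("scene","top"): 
    im=bot.grab_frame(n); cv2.imwrite(f"pics/{n}2.png",im)
im=cv2.imread("pics/scene2.png")[150:310,100:280]; cv2.imwrite("pics/g2.png",cv2.convertScaleAbs(cv2.resize(im,None,fx=4,fy=4,interpolation=cv2.INTER_CUBIC)[:600],alpha=1.5))
E
```

```text
t 6.45 pos [0.5916 0.1245 0.0869] rot [ 3.1414 -0.0003  1.4525] grip 0.0484 F [-3.7717  0.3999  8.6559]
turn units 0.03 then shift units [ 0.   -0.01 -2.26] rows>= 2.3
```

View pics/g2.png

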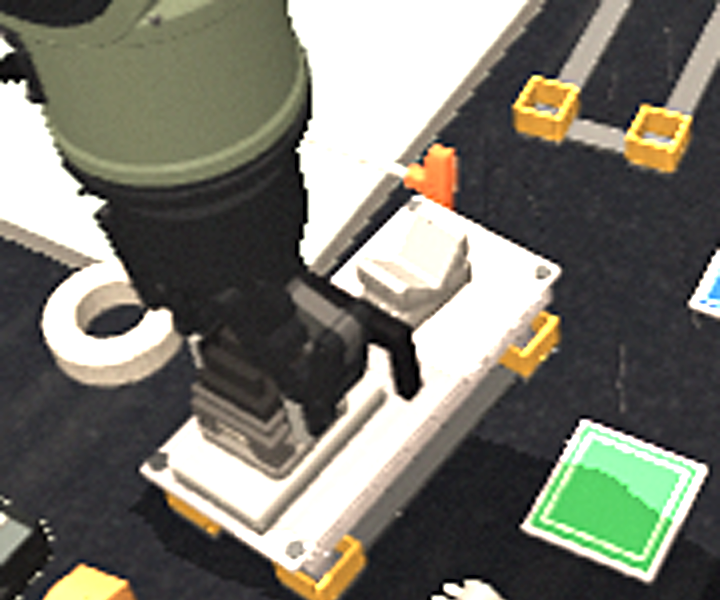

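Call:
{"fn": "servo_tool", "kwargs": {
  "targets": [
    [[0,0,-0.1],0],
    [[0,0,-0.2],0],
    [[0,0,-0.4],0],
    [[0,0,-0.4],0],
    [[0,0,-0.4],0],
    [[0,0,-0.3],0],
    [[0,0,-0.2],0],
    [[0,0,0],0]
  ]
}}

```text
clock: 7.55
position: [0.5917, 0.1245, 0.1867]
tool_rot: [3.141, -0.0, 1.452]
force: [0.6, -0.0, -7.0]
grip_width: 0.0481
```

```bash
python3 - <<'E'
from h import *
for n in("scene","top"): 
    im=bot.grab_frame(n); cv2.imwrite(f"pics/{n}3.png",im)
im=cv2.imread("pics/scene3.png")[150:310,100:280]; cv2.imwrite("pics/g3.png",cv2.convertScaleAbs(cv2.resize(im,None,fx=4,fy=4,interpolation=cv2.INTER_CUBIC)[:600],alpha=1.5))
E
python3 go.py .4488 .0518 .187 1.6
```

```text
t 7.65 pos [0.5912 0.1244 0.1858] rot [-3.1409  0.0003  1.4525] grip 0.0481 F [-0.7835  0.0779 -8.2552]
turn units -1.69 then shift units [-1.37 -2.89 -0.02] rows>= 3.2
```

View pics/g3.png

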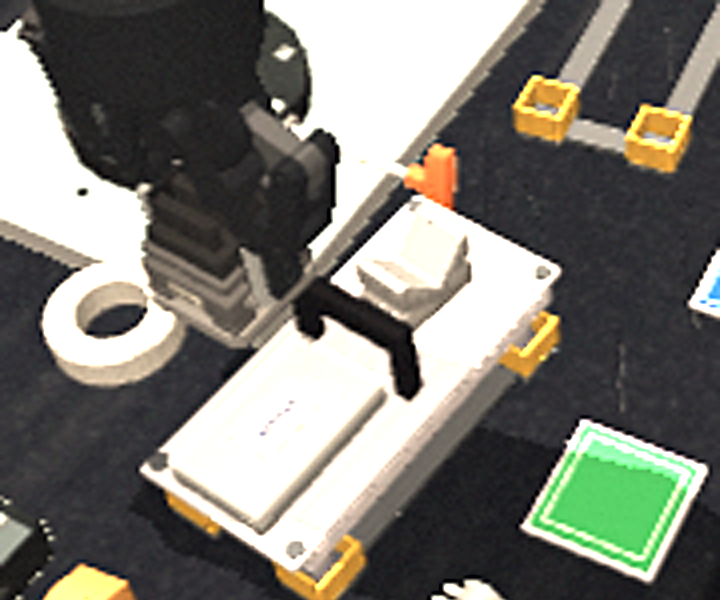

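Call:
{"fn": "servo_tool", "kwargs": {
  "targets": [
    [[0,0,0],-0.85],
    [[0,0,0],-0.85],
    [[0,0,0],0],
    [[-0.17,-0.35,0],0],
    [[-0.2,-0.45,0],0],
    [[-0.25,-0.52,0],0],
    [[-0.25,-0.52,0],0],
    [[-0.25,-0.52,0],0],
    [[-0.15,-0.35,0],0],
    [[-0.1,-0.18,0],0],
    [[0,0,0],0],
    [[0,0,0],0]
  ]
}}

```text
clock: 9.15
position: [0.4499, 0.052, 0.1863]
tool_rot: [3.141, -0.0, 1.601]
force: [-0.3, -0.0, -6.8]
grip_width: 0.0482
```

```bash
python3 go.py .4488 .0518 .018 1.6
```

```text
t 9.15 pos [0.4499 0.052  0.1863] rot [ 3.141  -0.0001  1.6006] grip 0.0482 F [-0.32   -0.0333 -6.795 ]
turn units 0.01 then shift units [-0.   -0.02  3.37] rows>= 3.4
```

Call:
{"fn": "servo_tool", "kwargs": {
  "targets": [
    [[0,-0.02,0.4],0],
    [[0,0,0.5],0],
    [[0,0,0.5],0],
    [[0,0,0.5],0],
    [[0,0,0.5],0],
    [[0,0,0.4],0],
    [[0,0,0.2],0],
    [[0,0,0.1],0],
    [[0,0,0.1],0],
    [[0,0,0],0]
  ]
}}

```text
clock: 10.4
position: [0.4483, 0.0516, 0.0264]
tool_rot: [3.141, -0.0, 1.601]
force: [0.2, -0.2, -7.1]
grip_width: 0.048
```

```bash
python3 - <<'E'
from h import *
im=bot.grab_frame("scene"); cv2.imwrite("pics/scene4.png",im)
cv2.imwrite("pics/g4.png",cv2.convertScaleAbs(cv2.resize(im[200:330,180:340],None,fx=4,fy=4,interpolation=cv2.INTER_CUBIC)[:600],alpha=1.5))
E
python3 go.py .4488 .0518 .017 1.6
```

```text
t 10.45 pos [0.4483 0.0516 0.0266] rot [ 3.1412 -0.0001  1.6006] grip 0.0481 F [-0.4458 -0.2524 -7.9534]
turn units 0.01 then shift units [0.   0.01 0.19] rows>= 0.2
```

View pics/g4.png

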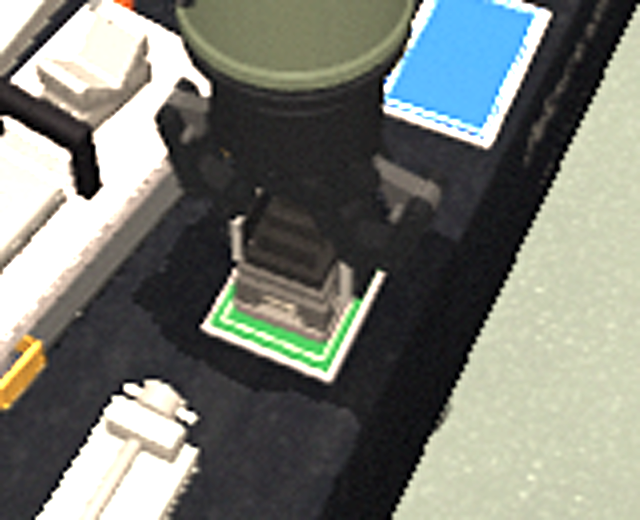

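Call:
{"fn": "servo_tool", "kwargs": {
  "targets": [
    [[0,0,0.08],0],
    [[0,0,0.08],0],
    [[0,0,0],0],
    [[0,0,0],0]
  ]
}}

```text
clock: 10.95
position: [0.4481, 0.0515, 0.0182]
tool_rot: [-3.141, 0.0, 1.601]
force: [0.4, 0.5, -6.2]
grip_width: 0.0477
```

Call:
{"fn": "servo_tool", "kwargs": {
  "targets": [
    [[0,0,0.03],0],
    [[0,0,0],0]
  ]
}}

```text
clock: 11.2
position: [0.4481, 0.0515, 0.0179]
tool_rot: [3.141, -0.001, 1.6]
force: [-8.7, -0.3, 34.7]
grip_width: 0.0483
```

Contact. Release and retreat.

Call:
{"fn": "servo_tool", "kwargs": {
  "targets": [
    [[0,0,-0.01],0],
    [[0,0,0],0],
    [[0,0,0],0],
    [[0,0,0],0],
    [[0,0,0],0]
  ],
  "gripper": 1
}}

```text
clock: 11.82
position: [0.4481, 0.0515, 0.0172]
tool_rot: [-3.141, 0.0, 1.601]
force: [0.2, 0.6, -0.2]
grip_width: 0.0856
```

Call:
{"fn": "servo_tool", "kwargs": {
  "targets": [
    [[0,0,-0.2],0],
    [[0,0,-0.5],0],
    [[0,0,-0.6],0],
    [[0,0,-0.7],0],
    [[0,0,-0.7],0],
    [[0,0,-0.5],0],
    [[0,0,0],0]
  ]
}}

```text
clock: 12.7
position: [0.4489, 0.0518, 0.1793]
tool_rot: [3.138, -0.001, 1.601]
force: [0.2, -0.5, -0.6]
grip_width: 0.0851
```

```bash
python3 - <<'E'
from h import *
for n in("scene","top"): 
    im=bot.grab_frame(n); cv2.imwrite(f"pics/{n}5.png",im)
im=cv2.imread("pics/top5.png")
cv2.imwrite("pics/g5.png",cv2.resize(im[110:260,100:240],None,fx=4,fy=4,interpolation=cv2.INTER_CUBIC))
im=cv2.imread("pics/scene5.png")
cv2.imwrite("pics/g5s.png",cv2.resize(im[180:310,120:290],None,fx=4.5,fy=4.5,interpolation=cv2.INTER_CUBIC))
E
```

```text
(no output)
```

View pics/g5.png

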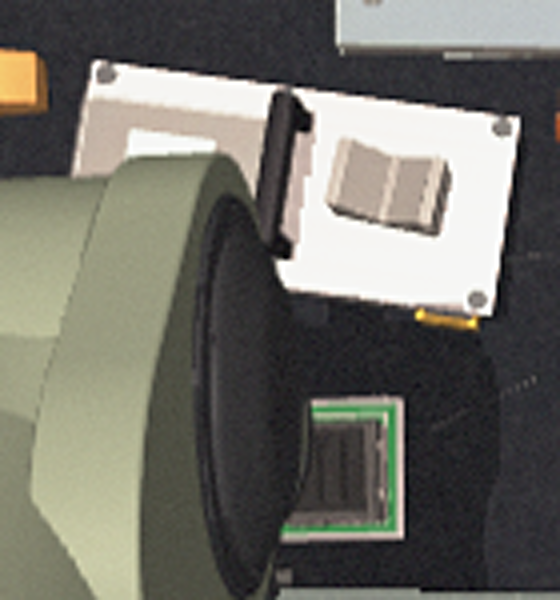

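View pics/g5s.png

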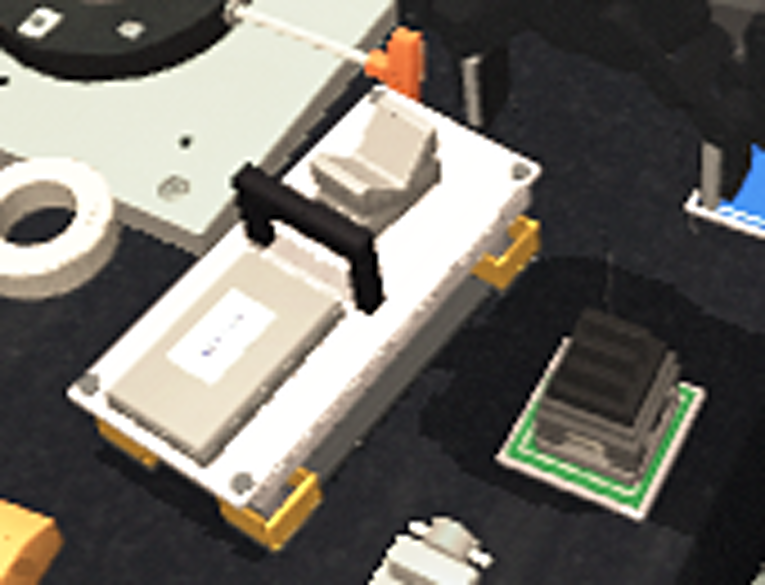

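```bash
python3 - <<'E'
from h import *
x,r=fit(fr([(108,388),(250,246),(345,297),(204,449)],120,180,4.5),rect(.057,.091,.075),[.58,.12,-.1],"scene"); print("tin scene",x,r.round(1).tolist())
E
python3 go.py .591 .122 .179 1.45
```

```text
tin scene [ 0.5874  0.1254 -0.1186] [[-1.8, -0.0], [-0.1, -2.0], [1.4, -0.2], [0.2, 1.5]]
t 12.8 pos [0.448  0.0517 0.1774] rot [ 3.1413 -0.0003  1.6008] grip 0.0855 F [-0.2081 -0.7292  0.2759]
turn units 1.73 then shift units [ 1.74  2.67 -0.03] rows>= 3.2
```

Call:
{"fn": "servo_tool", "kwargs": {
  "targets": [
    [[0,0,0],0.86],
    [[0,0,0],0.86],
    [[0,0,0],0],
    [[0.15,0.25,0],0],
    [[0.3,0.45,0],0],
    [[0.35,0.5,0],0],
    [[0.35,0.5,0],0],
    [[0.3,0.5,0],0],
    [[0.2,0.3,0],0],
    [[0.1,0.15,0],0],
    [[0,0,0],0],
    [[0,0,0],0]
  ]
}}

```text
clock: 14.3
position: [0.5898, 0.1222, 0.1773]
tool_rot: [-3.141, 0.0, 1.45]
force: [0.3, -0.2, -0.1]
grip_width: 0.0854
```

```bash
python3 go.py .589 .1235 .058 1.45; python3 - <<'E'
from h import *
im=bot.grab_frame("scene")
cv2.imwrite("pics/g6s.png",cv2.resize(im[150:310,100:280],None,fx=3.5,fy=3.5,interpolation=cv2.INTER_CUBIC))
E
```

```text
t 14.3 pos [0.5898 0.1222 0.1773] rot [-3.1412  0.0001  1.4505] grip 0.0854 F [ 0.3296 -0.1788 -0.0769]
turn units 0.01 then shift units [ 0.02 -0.02  2.39] rows>= 2.4
```

View pics/g6s.png

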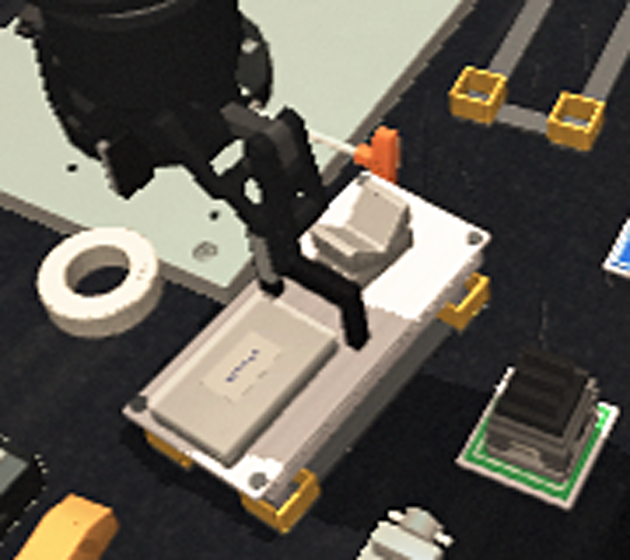

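Call:
{"fn": "servo_tool", "kwargs": {
  "targets": [
    [[0.02,-0.02,0.4],0],
    [[0,0,0.4],0],
    [[0,0,0.4],0],
    [[0,0,0.4],0],
    [[0,0,0.4],0],
    [[0,0,0.25],0],
    [[0,0,0.12],0],
    [[0,0,0],0],
    [[0,0,0],0]
  ]
}}

```text
clock: 15.48
position: [0.5897, 0.1237, 0.0593]
tool_rot: [3.141, -0.0, 1.451]
force: [-0.1, -0.5, -0.0]
grip_width: 0.0853
```

Call:
{"fn": "servo_tool", "kwargs": {
  "targets": [
    [[0,0,0],0],
    [[0,0,0],0],
    [[0,0,0],0],
    [[0,0,0],0],
    [[0,0,0],0],
    [[0,0,0],0]
  ],
  "gripper": -1,
  "newtons": 40
}}

```text
clock: 16.23
position: [0.5895, 0.1237, 0.0594]
tool_rot: [3.141, -0.0, 1.451]
force: [-2.2, 0.1, 7.6]
grip_width: 0.0557
```

```bash
python3 go.py .589 .1235 .15 1.45; python3 - <<'E'
from h import *
im=bot.grab_frame("scene")
cv2.imwrite("pics/g7s.png",cv2.convertScaleAbs(cv2.resize(im[150:310,100:280],None,fx=3.5,fy=3.5,interpolation=cv2.INTER_CUBIC),alpha=1.5))
E
```

```text
t 16.225 pos [0.5895 0.1237 0.0594] rot [ 3.1411 -0.0004  1.4505] grip 0.0557 F [-2.1535  0.0703  7.5863]
turn units 0.01 then shift units [-0.01 -0.01 -1.81] rows>= 1.8
```

View pics/g7s.png

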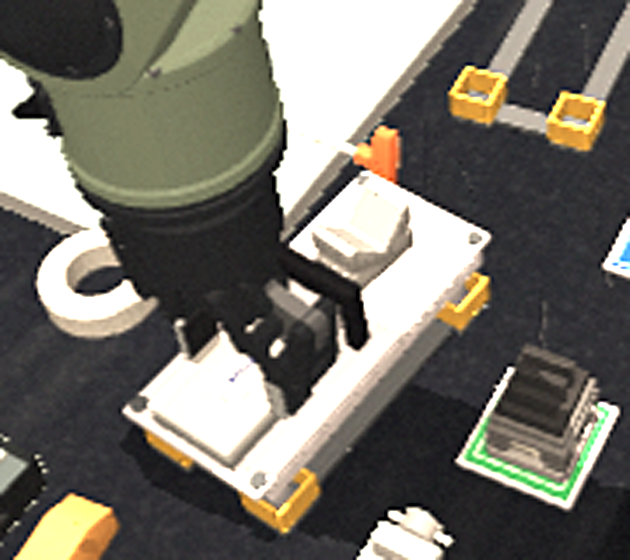

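Call:
{"fn": "servo_tool", "kwargs": {
  "targets": [
    [[0,0,-0.1],0],
    [[0,0,-0.2],0],
    [[0,0,-0.4],0],
    [[0,0,-0.4],0],
    [[0,0,-0.4],0],
    [[0,0,-0.3],0],
    [[0,0,-0.2],0],
    [[0,0,0],0]
  ]
}}

```text
clock: 17.27
position: [0.5896, 0.1238, 0.1595]
tool_rot: [3.141, -0.0, 1.451]
force: [-0.3, 0.2, -0.9]
grip_width: 0.0558
```

```bash
python3 go.py .4349 -.1288 .16 1.623; python3 - <<'E'
from h import *
im=bot.grab_frame("scene")
cv2.imwrite("pics/g8s.png",cv2.convertScaleAbs(cv2.resize(im[130:310,100:280],None,fx=3.3,fy=3.3,interpolation=cv2.INTER_CUBIC),alpha=1.5))
E
```

```text
t 17.275 pos [0.5896 0.1238 0.1595] rot [ 3.1407 -0.0005  1.4507] grip 0.0558 F [-0.3333  0.2083 -0.9173]
turn units -1.97 then shift units [-4.88 -3.35 -0.01] rows>= 5.9
```

View pics/g8s.png

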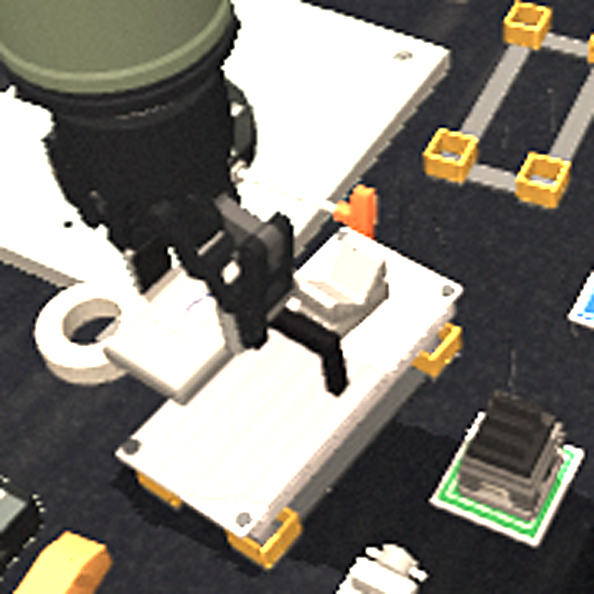

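Call:
{"fn": "servo_tool", "kwargs": {
  "targets": [
    [[0,0,0],-1],
    [[0,0,0],-0.97],
    [[0,0,0],0],
    [[-0.3,-0.2,0],0],
    [[-0.5,-0.35,0],0],
    [[-0.7,-0.48,0],0],
    [[-0.75,-0.52,0],0],
    [[-0.75,-0.52,0],0],
    [[-0.75,-0.52,0],0],
    [[-0.6,-0.4,0],0],
    [[-0.35,-0.24,0],0],
    [[-0.18,-0.12,0],0]
  ]
}}

```text
clock: 18.82
position: [0.4334, -0.13, 0.1588]
tool_rot: [-3.141, 0.0, 1.619]
force: [0.1, -0.1, -0.1]
grip_width: 0.0559
```

Call:
{"fn": "servo_tool", "kwargs": {
  "targets": [
    [[0,0,0],0],
    [[0,0,0],0]
  ]
}}

```text
clock: 19.08
position: [0.435, -0.128, 0.1587]
tool_rot: [3.142, -0.0, 1.623]
force: [0.4, 0.3, -0.3]
grip_width: 0.0557
```

```bash
python3 go.py .4349 -.1288 .009 1.623
```

```text
t 19.075 pos [ 0.435  -0.128   0.1587] rot [ 3.1415 -0.0002  1.6231] grip 0.0557 F [ 0.4177  0.333  -0.2819]
turn units 0.0 then shift units [-0.02 -0.    2.99] rows>= 3.0
```

Call:
{"fn": "servo_tool", "kwargs": {
  "targets": [
    [[-0.02,0,0.4],0],
    [[0,0,0.5],0],
    [[0,0,0.5],0],
    [[0,0,0.5],0],
    [[0,0,0.4],0],
    [[0,0,0.3],0],
    [[0,0,0.15],0],
    [[0,0,0.06],0],
    [[0,0,0],0],
    [[0,0,0],0]
  ]
}}

```text
clock: 20.32
position: [0.435, -0.1297, 0.0187]
tool_rot: [3.141, 0.0, 1.622]
force: [-0.1, 0.6, -1.0]
grip_width: 0.0559
```

```bash
python3 go.py .4349 -.1288 .0085 1.623; python3 - <<'E'
from h import *
im=bot.grab_frame("scene")
cv2.imwrite("pics/g9s.png",cv2.convertScaleAbs(cv2.resize(im[150:280,220:370],None,fx=4,fy=4,interpolation=cv2.INTER_CUBIC),alpha=1.5))
im=bot.grab_frame("top")
cv2.imwrite("pics/g9t.png",cv2.convertScaleAbs(cv2.resize(im[180:280,200:350],None,fx=4,fy=4,interpolation=cv2.INTER_CUBIC),alpha=1.5))
E
```

```text
t 20.325 pos [ 0.435  -0.1297  0.0187] rot [3.1408 0.0002 1.6225] grip 0.0559 F [-0.1474  0.6424 -1.033 ]
turn units -0.01 then shift units [ 0.02 -0.    0.2 ] rows>= 0.2
```

View pics/g9s.png

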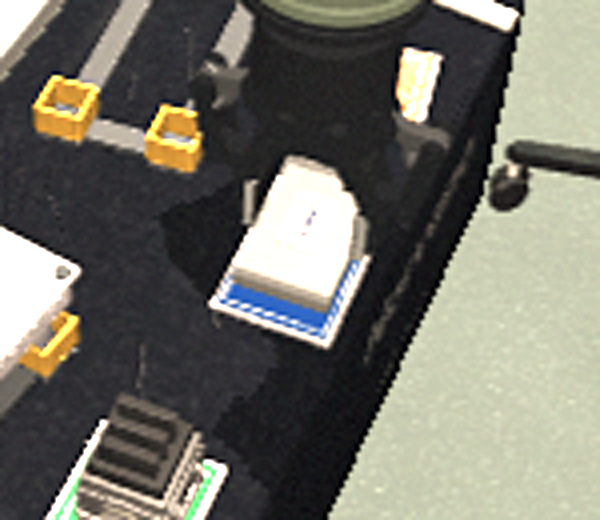

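View pics/g9t.png

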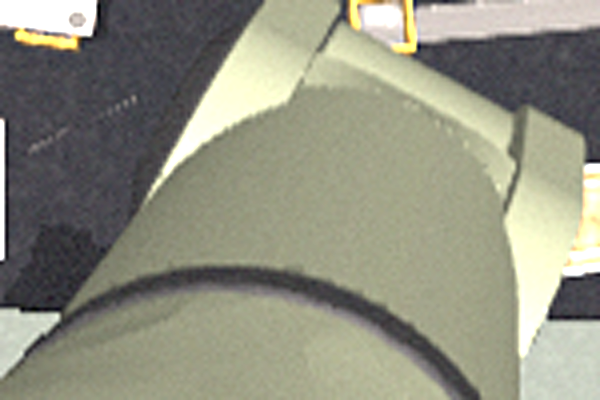

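```bash
python3 - <<'E'
from h import *
print(unproj(fr([(232,278),(327,300)],220,150,4),.0343,"scene"))
print(place((.4349,-.1288,.052),rect(.057,.091,.03))[[0,3]])
print(unproj(fr([(212,303),(327,347)],220,150,4),.005,"scene"))
print(place((.4349,-.1288,.052),rect(.07,.106,.03))[[0,3]])
E
```

```text
[[ 0.4564 -0.0726  0.0343]
 [ 0.4052 -0.0813  0.0343]]
[[ 0.461  -0.0819  0.03  ]
 [ 0.4041 -0.0848  0.03  ]]
[[ 0.468  -0.0736  0.005 ]
 [ 0.3997 -0.0739  0.005 ]]
[[ 0.4671 -0.0741  0.03  ]
 [ 0.3972 -0.0777  0.03  ]]
```

Call:
{"fn": "servo_tool", "kwargs": {
  "targets": [
    [[-0.04,0,0],0],
    [[0,0,0.08],0],
    [[0,0,0.08],0],
    [[0,0,0],0],
    [[0,0,0.03],0],
    [[0,0,0],0]
  ]
}}

```text
clock: 21.18
position: [0.4348, -0.1317, 0.0087]
tool_rot: [-3.141, -0.0, 1.623]
force: [0.3, -0.5, -0.7]
grip_width: 0.0556
```

Call:
{"fn": "servo_tool", "kwargs": {
  "targets": [
    [[0,0,0.03],0],
    [[0,0,0],0]
  ]
}}

```text
clock: 21.42
position: [0.4349, -0.1317, 0.0083]
tool_rot: [3.141, -0.0, 1.622]
force: [-7.3, 2.9, 36.3]
grip_width: 0.0557
```

Call:
{"fn": "servo_tool", "kwargs": {
  "targets": [
    [[0,0,-0.02],0],
    [[0,0,0],0],
    [[0,0,0],0],
    [[0,0,0],0],
    [[0,0,0],0]
  ],
  "gripper": 1
}}

```text
clock: 22.05
position: [0.4348, -0.1317, 0.0082]
tool_rot: [-3.141, 0.0, 1.622]
force: [-1.1, 0.1, -0.0]
grip_width: 0.0853
```

Call:
{"fn": "servo_tool", "kwargs": {
  "targets": [
    [[0,0,-0.2],0],
    [[0,0,-0.5],0],
    [[0,0,-0.6],0],
    [[0,0,-0.7],0],
    [[0,0,-0.6],0],
    [[0,0,-0.4],0],
    [[0,0,0],0]
  ]
}}

```text
clock: 22.92
position: [0.4354, -0.1317, 0.1599]
tool_rot: [3.139, 0.0, 1.623]
force: [0.2, -0.8, 0.3]
grip_width: 0.0848
```

```bash
python3 go.py .578 .019 .16 1.406; python3 - <<'E'
from h import *
im=bot.grab_frame("scene"); cv2.imwrite("pics/scene10.png",im)
cv2.imwrite("pics/g10s.png",cv2.convertScaleAbs(cv2.resize(im[150:280,220:370],None,fx=4,fy=4,interpolation=cv2.INTER_CUBIC),alpha=1.3))
E
```

```text
t 22.925 pos [ 0.4354 -0.1317  0.1599] rot [3.1388 0.0001 1.6226] grip 0.0848 F [ 0.2424 -0.8497  0.2608]
turn units 2.48 then shift units [ 3.44  2.32 -0.  ] rows>= 4.1
```

View pics/g10s.png

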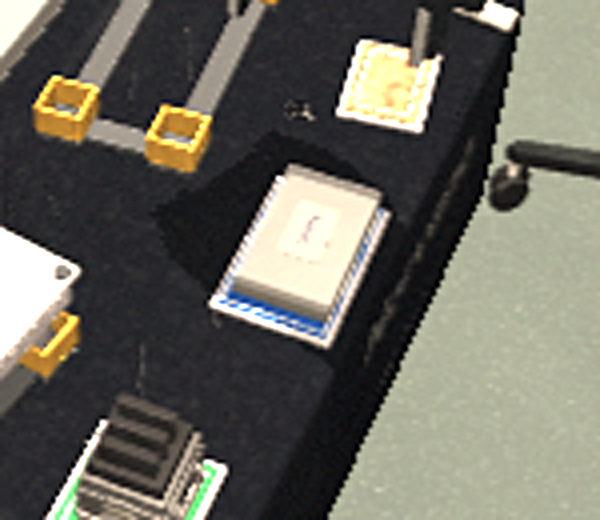

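```bash
python3 - <<'E'
from h import *
u=unproj(fr([(235,291),(322,318)],220,150,4),.005,"scene"); print(u)
u=unproj(fr([(233,275),(325,301),(380,190),(292,166)],220,150,4),.024,"scene"); print(u,u.mean(0))
m=unproj(fr([(212,303),(330,347),(391,213)],220,150,4),.005,"scene"); print(m,(m[0]+m[2])/2)
E
```

```text
[[ 0.4601 -0.0869  0.005 ]
 [ 0.4096 -0.0908  0.005 ]]
[[ 0.46   -0.0825  0.024 ]
 [ 0.4082 -0.088   0.024 ]
 [ 0.4105 -0.1765  0.024 ]
 [ 0.463  -0.1715  0.024 ]] [ 0.4354 -0.1296  0.024 ]
[[ 0.468  -0.0736  0.005 ]
 [ 0.3983 -0.0746  0.005 ]
 [ 0.4028 -0.1793  0.005 ]] [ 0.4354 -0.1265  0.005 ]
```

Call:
{"fn": "servo_tool", "kwargs": {
  "targets": [
    [[0,0,0],1],
    [[0,0,0],0.8],
    [[0,0,0],0.68],
    [[0,0,0],0],
    [[0.3,0.2,0],0],
    [[0.5,0.34,0],0],
    [[0.7,0.46,0],0],
    [[0.7,0.46,0],0],
    [[0.6,0.42,0],0],
    [[0.4,0.28,0],0],
    [[0.24,0.16,0],0],
    [[0,0,0],0]
  ]
}}

```text
clock: 24.48
position: [0.5775, 0.0197, 0.1579]
tool_rot: [-3.141, 0.0, 1.408]
force: [-0.4, -0.8, -0.0]
grip_width: 0.0857
```

Call:
{"fn": "servo_tool", "kwargs": {
  "targets": [
    [[0,0,0],0]
  ]
}}

```text
clock: 24.6
position: [0.5769, 0.0182, 0.1583]
tool_rot: [-3.141, 0.0, 1.405]
force: [0.6, -0.6, 0.1]
grip_width: 0.0856
```

```bash
python3 go.py .578 .019 .063 1.406; python3 - <<'E'
from h import *
im=bot.grab_frame("scene"); cv2.imwrite("pics/scene11.png",im)
cv2.imwrite("pics/g11s.png",cv2.convertScaleAbs(cv2.resize(im[130:290,120:280],None,fx=3.6,fy=3.6,interpolation=cv2.INTER_CUBIC),alpha=1.3))
E
```

```text
t 24.6 pos [0.5769 0.0182 0.1583] rot [-3.1412  0.0004  1.4053] grip 0.0856 F [ 0.6025 -0.5979  0.1379]
turn units -0.01 then shift units [0.02 0.02 1.91] rows>= 1.9
```

View pics/g11s.png

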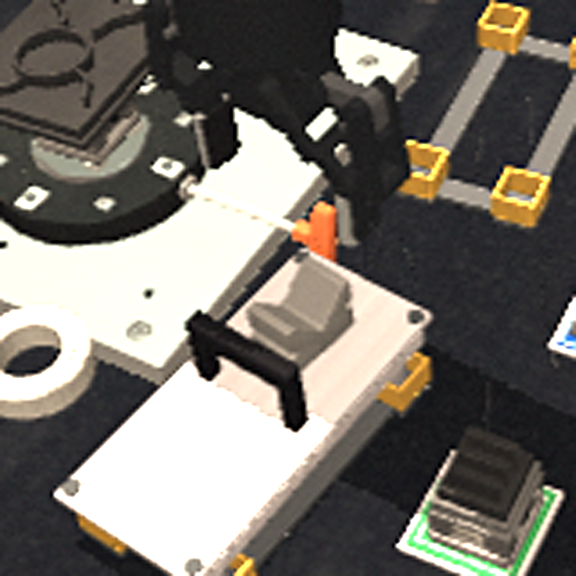

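Call:
{"fn": "servo_tool", "kwargs": {
  "targets": [
    [[0.02,0.02,0.4],0],
    [[0,0,0.4],0],
    [[0,0,0.4],0],
    [[0,0,0.4],0],
    [[0,0,0.2],0],
    [[0,0,0.1],0],
    [[0,0,0],0],
    [[0,0,0],0]
  ]
}}

```text
clock: 25.65
position: [0.5789, 0.0198, 0.0639]
tool_rot: [3.141, -0.0, 1.406]
force: [-0.0, 0.3, 0.1]
grip_width: 0.0853
```

Call:
{"fn": "servo_tool", "kwargs": {
  "targets": [
    [[0,0,0],0],
    [[0,0,0],0],
    [[0,0,0],0],
    [[0,0,0],0],
    [[0,0,0],0],
    [[0,0,0],0],
    [[0,0,0],0]
  ],
  "gripper": -1,
  "newtons": 50
}}

```text
clock: 26.52
position: [0.5787, 0.0198, 0.0636]
tool_rot: [3.141, -0.0, 1.406]
force: [-2.4, 0.3, 6.0]
grip_width: 0.0306
```

Call:
{"fn": "servo_tool", "kwargs": {
  "targets": [
    [[0,0,-0.1],0],
    [[0,0,-0.2],0],
    [[0,0,-0.4],0],
    [[0,0,-0.4],0],
    [[0,0,-0.4],0],
    [[0,0,-0.3],0],
    [[0,0,-0.2],0],
    [[0,0,0],0]
  ]
}}

```text
clock: 27.52
position: [0.5788, 0.0199, 0.1638]
tool_rot: [3.141, -0.0, 1.406]
force: [0.2, 1.5, -3.3]
grip_width: 0.0308
```

```bash
python3 go.py .4409 -.2827 .16 1.741; python3 - <<'E'
from h import *
im=bot.grab_frame("scene"); cv2.imwrite("pics/scene12.png",im)
cv2.imwrite("pics/g12s.png",cv2.convertScaleAbs(cv2.resize(im[130:290,120:280],None,fx=3.6,fy=3.6,interpolation=cv2.INTER_CUBIC),alpha=1.3))
E
```

```text
t 27.525 pos [0.5788 0.0199 0.1638] rot [ 3.1409 -0.0003  1.4062] grip 0.0308 F [ 0.231   1.4629 -3.3337]
turn units -3.84 then shift units [-5.5  -3.74  0.08] rows>= 6.7
```

View pics/g12s.png

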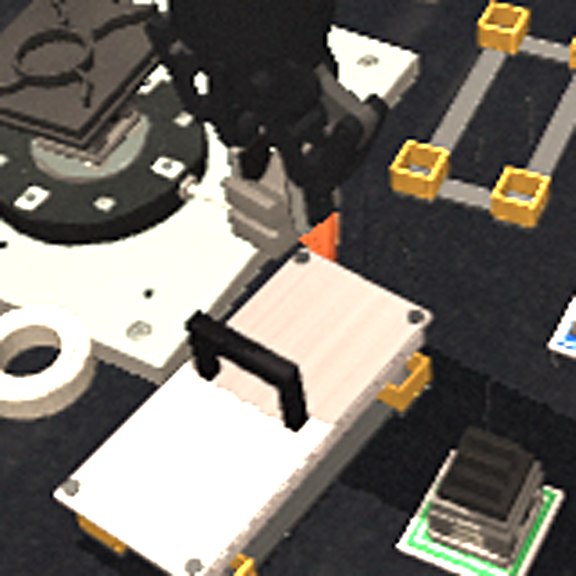

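Call:
{"fn": "servo_tool", "kwargs": {
  "targets": [
    [[0,0,0],-1],
    [[0,0,0],-1],
    [[0,0,0],-1],
    [[0,0,0],-0.84],
    [[0,0,0],0],
    [[-0.3,-0.2,0],0],
    [[-0.5,-0.34,0],0],
    [[-0.7,-0.48,0],0],
    [[-0.75,-0.51,0],0],
    [[-0.75,-0.51,0],0],
    [[-0.75,-0.51,0],0],
    [[-0.7,-0.48,0],0]
  ]
}}

```text
clock: 29.08
position: [0.4654, -0.2272, 0.1633]
tool_rot: [-3.141, 0.0, 1.739]
force: [1.2, -0.2, -3.1]
grip_width: 0.0311
```

Call:
{"fn": "servo_tool", "kwargs": {
  "targets": [
    [[-0.6,-0.4,0],0],
    [[-0.3,-0.2,0],0],
    [[-0.15,-0.11,0],0],
    [[0,0,0],0],
    [[0,0,0],0]
  ]
}}

```text
clock: 29.7
position: [0.4415, -0.2819, 0.1632]
tool_rot: [3.142, -0.0, 1.742]
force: [0.3, 0.4, -2.1]
grip_width: 0.0309
```

```bash
python3 go.py .4409 -.2827 .023 1.741
```

```text
t 29.7 pos [ 0.4415 -0.2819  0.1632] rot [ 3.1415 -0.0004  1.7425] grip 0.0309 F [ 0.33    0.4283 -2.1342]
turn units 0.02 then shift units [-0.01 -0.01  2.8 ] rows>= 2.8
```

Call:
{"fn": "servo_tool", "kwargs": {
  "targets": [
    [[0,0,0.4],0],
    [[0,0,0.5],0],
    [[0,0,0.5],0],
    [[0,0,0.5],0],
    [[0,0,0.4],0],
    [[0,0,0.3],0],
    [[0,0,0.2],0],
    [[0,0,0],0],
    [[0,0,0],0]
  ]
}}

```text
clock: 30.82
position: [0.4412, -0.2831, 0.0238]
tool_rot: [3.141, 0.0, 1.741]
force: [-0.9, 0.5, -2.4]
grip_width: 0.0311
```

```bash
python3 go.py .4409 -.2827 .0128 1.741; python3 - <<'E'
from h import *
im=bot.grab_frame("scene"); cv2.imwrite("pics/scene13.png",im)
cv2.imwrite("pics/g13s.png",cv2.convertScaleAbs(cv2.resize(im[120:250,240:370],None,fx=4.5,fy=4.5,interpolation=cv2.INTER_CUBIC),alpha=1.4))
E
```

```text
t 30.825 pos [ 0.4412 -0.2831  0.0238] rot [3.141  0.0004 1.7411] grip 0.0311 F [-0.9465  0.5478 -2.4032]
turn units 0.0 then shift units [ 0.01 -0.    0.22] rows>= 0.2
```

View pics/g13s.png

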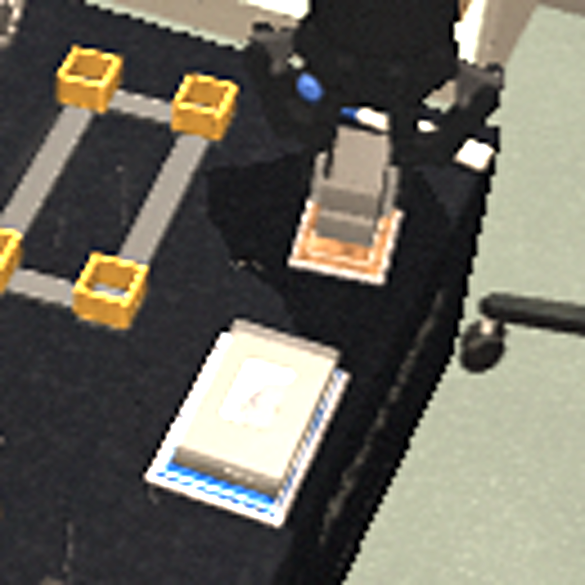

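Call:
{"fn": "servo_tool", "kwargs": {
  "targets": [
    [[0,0,0.1],0],
    [[0,0,0.08],0],
    [[0,0,0.02],0],
    [[0,0,0],0],
    [[0,0,0.02],0],
    [[0,0,0],0]
  ]
}}

```text
clock: 31.62
position: [0.441, -0.283, 0.0127]
tool_rot: [3.141, 0.0, 1.741]
force: [-3.4, 1.5, 5.4]
grip_width: 0.0309
```

Contact; release and retreat, then look at all.

Call:
{"fn": "servo_tool", "kwargs": {
  "targets": [
    [[0,0,0],0],
    [[0,0,0],0],
    [[0,0,0],0],
    [[0,0,0],0],
    [[0,0,0],0]
  ],
  "gripper": 1
}}

```text
clock: 32.25
position: [0.4409, -0.2829, 0.0123]
tool_rot: [-3.142, -0.0, 1.741]
force: [-0.4, -0.2, -0.0]
grip_width: 0.0854
```

Call:
{"fn": "servo_tool", "kwargs": {
  "targets": [
    [[0,0,-0.2],0],
    [[0,0,-0.5],0],
    [[0,0,-0.6],0],
    [[0,0,-0.7],0],
    [[0,0,-0.7],0],
    [[0,0,-0.5],0],
    [[0,0,0],0]
  ]
}}

```text
clock: 33.12
position: [0.4416, -0.2833, 0.1745]
tool_rot: [3.139, 0.002, 1.741]
force: [0.3, -0.1, 0.4]
grip_width: 0.0854
```

```bash
python3 go.py .5818 .0685 .18 -0.118; python3 - <<'E'
from h import *
print(bot.observe()["qpos"])
im=bot.grab_frame("scene"); cv2.imwrite("pics/scene14.png",im)
cv2.imwrite("pics/g14s.png",cv2.convertScaleAbs(cv2.resize(im[120:250,240:370],None,fx=4.5,fy=4.5,interpolation=cv2.INTER_CUBIC),alpha=1.3))
im=bot.grab_frame("top"); cv2.imwrite("pics/top14.png",im)
cv2.imwrite("pics/g14t.png",cv2.resize(im[110:270,100:400],None,fx=2.6,fy=2.6,interpolation=cv2.INTER_CUBIC))
E
```

```text
t 33.125 pos [ 0.4416 -0.2833  0.1745] rot [3.1386 0.0017 1.7411] grip 0.0854 F [ 0.3145 -0.1189  0.4123]
turn units -14.7 then shift units [-1.96  7.32 -0.11] rows>= 7.6
[ 0.2053  0.4577  0.3375  1.9361 -0.2107  0.7782  0.8313]
```

View pics/g14s.png

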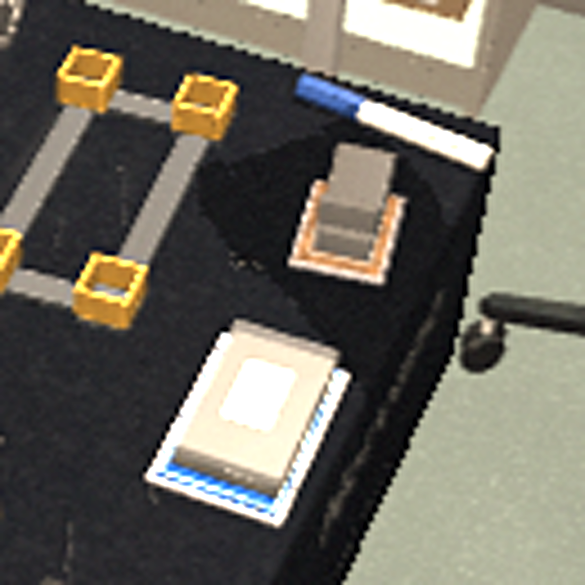

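View pics/g14t.png

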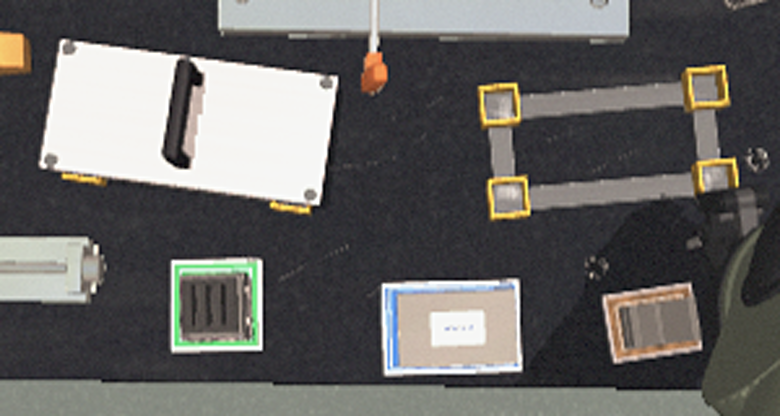

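Call:
{"fn": "servo_tool", "kwargs": {
  "targets": [
    [[0,0,0],1],
    [[0,0,0],1],
    [[0,0,0],1],
    [[0,0,0],1],
    [[0,0,0],1],
    [[0,0,0],1],
    [[0,0,0],1],
    [[0,0,0],1],
    [[0,0,0],1],
    [[0,0,0],1],
    [[0,0,0],1],
    [[0,0,0],1]
  ]
}}

```text
clock: 34.72
position: [0.4404, -0.2827, 0.1715]
tool_rot: [-3.14, 0.001, 0.691]
force: [0.0, 0.3, 0.5]
grip_width: 0.0855
```

Call:
{"fn": "servo_tool", "kwargs": {
  "targets": [
    [[0,0,0],1],
    [[0,0,0],1],
    [[0,0,0],1],
    [[0,0,0],1],
    [[0,0,0],1],
    [[0,0,0],1],
    [[0,0,0],1],
    [[0,0,0],1],
    [[0,0,0],1],
    [[0,0,0],0.3],
    [[0,0,0],0]
  ]
}}

```text
clock: 36.1
position: [0.4407, -0.2829, 0.1719]
tool_rot: [3.141, 0.001, -0.116]
force: [0.5, 0.2, 0.1]
grip_width: 0.0852
```

```bash
python3 go.py .5818 .0685 .18 -0.118; python3 - <<'E'
from h import *
print(bot.observe()["qpos"])
im=cv2.imread("pics/top14.png")
cv2.imwrite("pics/h1.png",cv2.resize(im[115:200,105:238],None,fx=6,fy=6,interpolation=cv2.INTER_CUBIC))
im=bot.grab_frame("top"); cv2.imwrite("pics/top15.png",im)
cv2.imwrite("pics/h2.png",cv2.resize(im[125:205,275:395],None,fx=6,fy=6,interpolation=cv2.INTER_CUBIC))
E
```

```text
t 36.1 pos [ 0.4407 -0.2829  0.1719] rot [ 3.1415  0.0009 -0.1164] grip 0.0852 F [0.5027 0.1624 0.0996]
turn units 0.02 then shift units [ 1.98 -7.31 -0.16] rows>= 7.6
[-0.1326  0.5952  0.8464  1.9527 -0.587   0.8592 -0.6573]
```

View pics/h1.png

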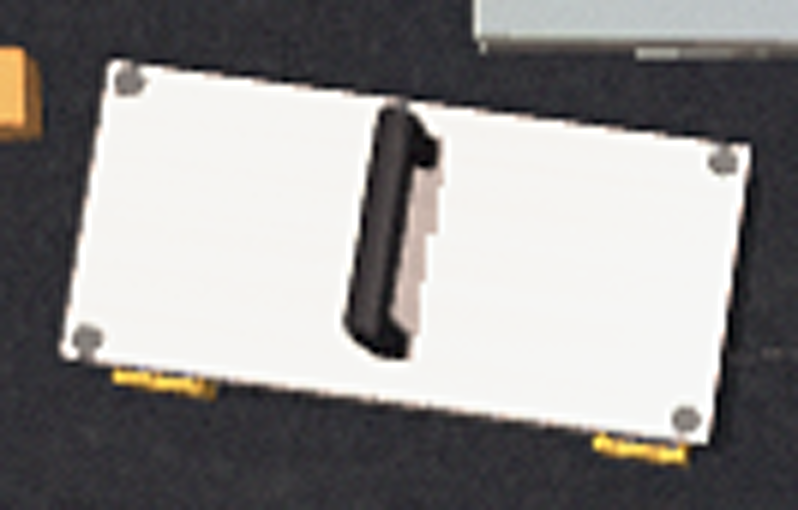

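View pics/h2.png

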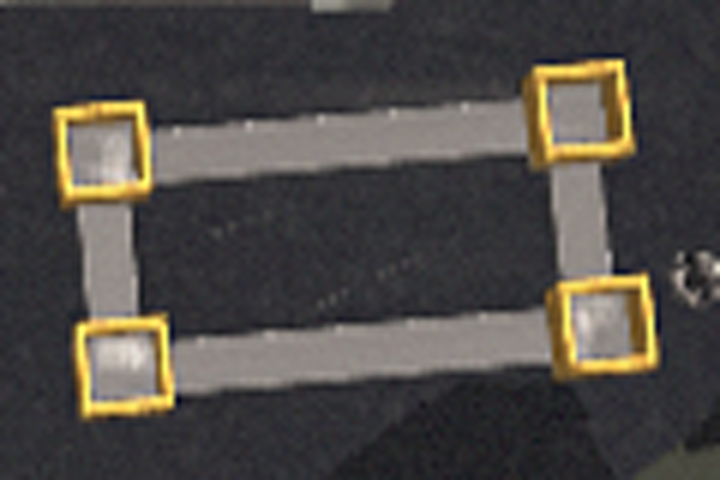

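```bash
python3 - <<'E'
from h import *
from ov import draw
B=[]
for p,col in(((.5766,-.2449,.1007),(255,0,255)),):
  for sx in(-1,1):
    for sy in(-1,1):
      for w in(.024,.030):
        L=rect(w,w,.026)+[sx*.036,sy*.08,0]; B.append((p,L,col))
F=[((.5818,.0685,-.1178),rect(.096,.208,.056),(255,0,255)),((.5818,.0685,-.1178),rect(.072,.012,.106),(0,255,0))]
t=cv2.imread("pics/top15.png"); s=cv2.imread("pics/scene0.png"); s14=cv2.imread("pics/scene14.png");t14=cv2.imread("pics/top14.png")
draw(t,0,B,"top",275,125,120,80,6,"pics/b_t.png")
draw(s,0,B,"scene",220,120,85,80,7,"pics/b_s.png")
draw(t14,0,F,"top",105,115,133,85,6,"pics/f_t.png")
draw(s14,0,F,"scene",125,190,130,115,5,"pics/f_s.png")
E
```

```text
(no output)
```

View pics/b_t.png

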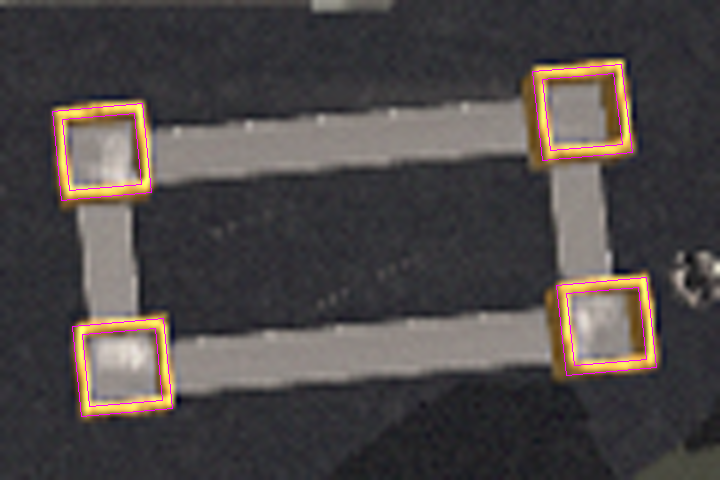

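View pics/b_s.png

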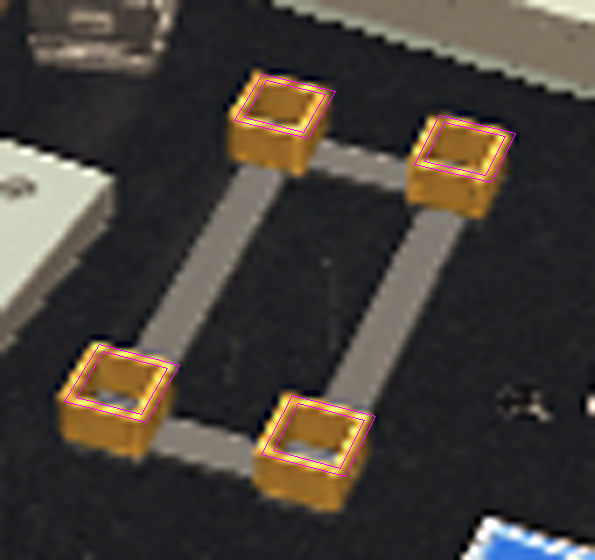

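View pics/f_t.png

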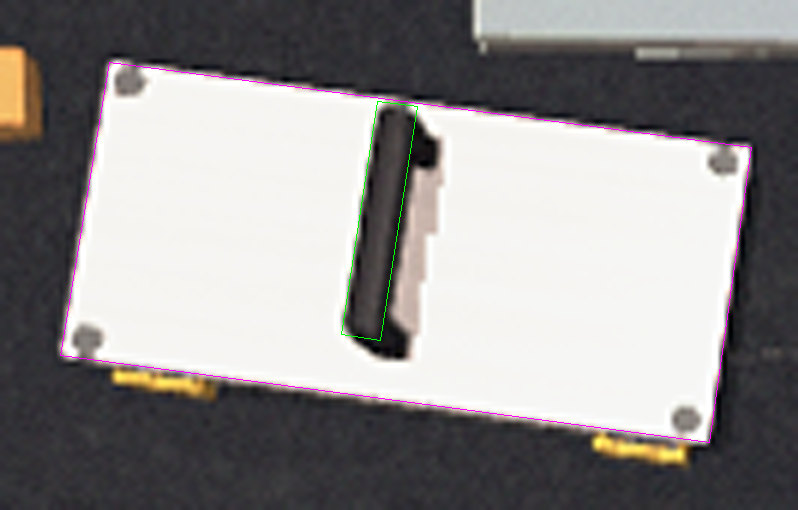

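View pics/f_s.png

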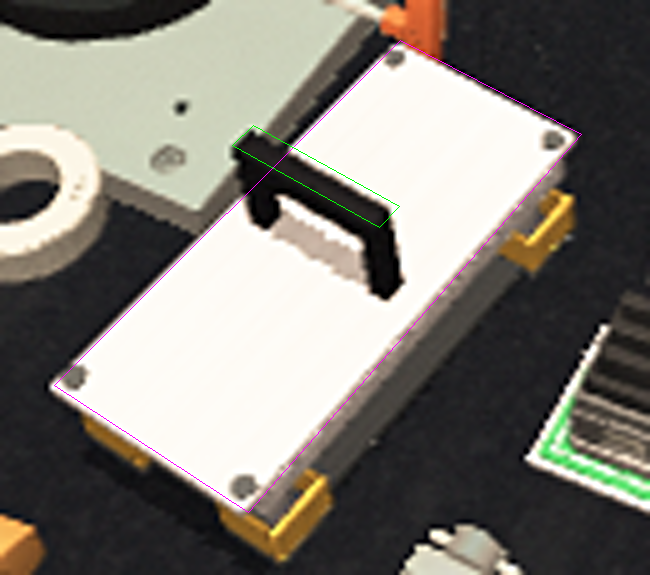

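Call:
{"fn": "servo_tool", "kwargs": {
  "targets": [
    [[0.1,-0.35,0],0],
    [[0.2,-0.7,0],0],
    [[0.25,-0.9,0],0],
    [[0.25,-0.95,0],0],
    [[0.25,-0.95,0],0],
    [[0.25,-0.95,0],0],
    [[0.25,-0.9,0],0],
    [[0.2,-0.8,0],0],
    [[0.15,-0.5,0],0],
    [[0.08,-0.31,0],0],
    [[0,0,0],0.02],
    [[0,0,0],0]
  ]
}}

```text
clock: 37.65
position: [0.5818, 0.0671, 0.1724]
tool_rot: [3.141, 0.0, -0.121]
force: [0.1, 0.3, -0.4]
grip_width: 0.0854
```

```bash
python3 go.py .5818 .0685 .080 -0.118; python3 - <<'E'
from h import *
print(bot.observe()["qpos"])
im=bot.grab_frame("scene"); cv2.imwrite("pics/scene16.png",im)
cv2.imwrite("pics/g16s.png",cv2.convertScaleAbs(cv2.resize(im[130:310,100:280],None,fx=3.3,fy=3.3,interpolation=cv2.INTER_CUBIC),alpha=1.3))
E
```

```text
t 37.65 pos [0.5818 0.0671 0.1724] rot [ 3.1412  0.0001 -0.1206] grip 0.0854 F [ 0.117   0.3465 -0.351 ]
turn units -0.03 then shift units [-0.   -0.03  1.85] rows>= 1.8
[-0.7785  0.7078  0.8762  1.7932 -0.6552  0.96   -1.3153]
```

View pics/g16s.png

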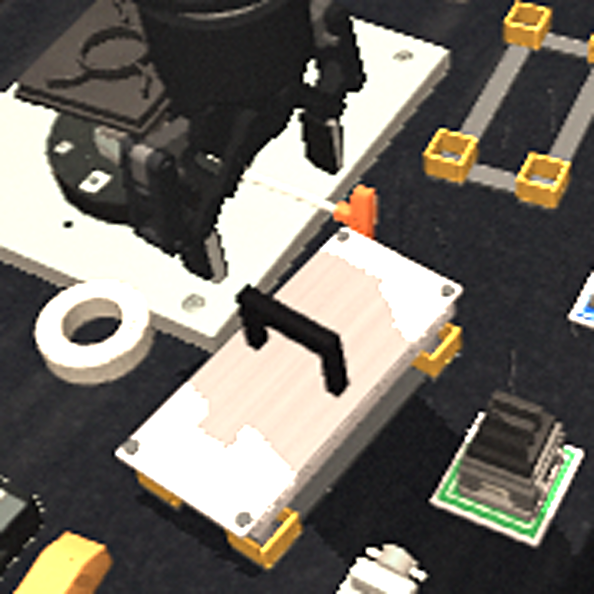

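Call:
{"fn": "servo_tool", "kwargs": {
  "targets": [
    [[0,-0.03,0.3],-0.03],
    [[0,0,0.4],0],
    [[0,0,0.4],0],
    [[0,0,0.4],0],
    [[0,0,0.2],0],
    [[0,0,0.12],0],
    [[0,0,0],0],
    [[0,0,0],0]
  ]
}}

```text
clock: 38.7
position: [0.5826, 0.0699, 0.0818]
tool_rot: [-3.141, -0.001, -0.117]
force: [-0.2, 0.3, 0.0]
grip_width: 0.0853
```

Call:
{"fn": "servo_tool", "kwargs": {
  "targets": [
    [[0,0,0],0],
    [[0,0,0],0],
    [[0,0,0],0],
    [[0,0,0],0],
    [[0,0,0],0],
    [[0,0,0],0],
    [[0,0,0],0],
    [[0,0,0],0]
  ],
  "gripper": -1,
  "newtons": 100
}}

```text
clock: 39.7
position: [0.5824, 0.0701, 0.0816]
tool_rot: [-3.141, -0.0, -0.117]
force: [-2.0, 1.0, 5.6]
grip_width: 0.0103
```

```bash
python3 go.py .5818 .0685 .080 -0.118; python3 - <<'E'
from h import *
im=bot.grab_frame("scene"); cv2.imwrite("pics/scene17.png",im)
cv2.imwrite("pics/g17s.png",cv2.convertScaleAbs(cv2.resize(im[130:310,100:280],None,fx=3.3,fy=3.3,interpolation=cv2.INTER_CUBIC),alpha=1.3))
E
```

```text
t 39.7 pos [0.5824 0.0701 0.0816] rot [-3.1412 -0.0002 -0.1168] grip 0.0103 F [-2.0046  0.9515  5.5547]
turn units 0.01 then shift units [-0.01  0.03  0.03] rows>= 0.0
```

View pics/g17s.png

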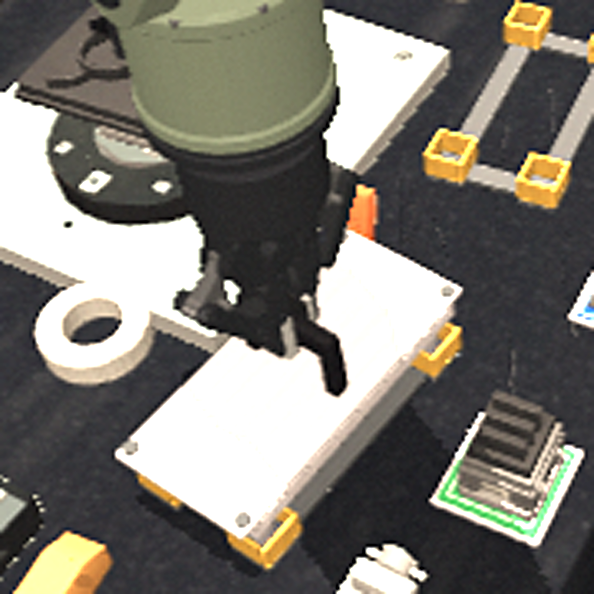

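Call:
{"fn": "servo_tool", "kwargs": {
  "targets": [
    [[0,0,-0.1],0],
    [[0,0,-0.2],0],
    [[0,0,-0.3],0],
    [[0,0,-0.4],0],
    [[0,0,-0.4],0],
    [[0,0,-0.4],0],
    [[0,0,-0.3],0],
    [[0,0,-0.2],0],
    [[0,0,-0.1],0],
    [[0,0,0],0]
  ]
}}

```text
clock: 41.0
position: [0.5823, 0.07, 0.2012]
tool_rot: [-3.142, 0.0, -0.117]
force: [-0.3, 0.6, -5.7]
grip_width: 0.01
```

```bash
python3 go.py .5766 -.2449 .2 .1007; python3 - <<'E'
from h import *
im=bot.grab_frame("scene"); cv2.imwrite("pics/scene18.png",im)
cv2.imwrite("pics/g18s.png",cv2.convertScaleAbs(cv2.resize(im[90:310,80:300],None,fx=2.7,fy=2.7,interpolation=cv2.INTER_CUBIC),alpha=1.3))
E
```

```text
t 41.0 pos [0.5823 0.07   0.2012] rot [-3.1416  0.0001 -0.1167] grip 0.01 F [-0.321   0.5608 -5.6626]
turn units -2.49 then shift units [-0.75  6.25  0.02] rows>= 6.3
```

View pics/g18s.png

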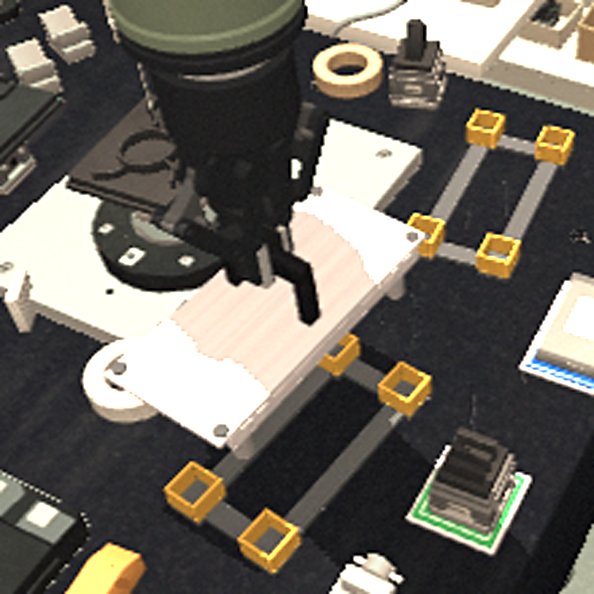

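Call:
{"fn": "servo_tool", "kwargs": {
  "targets": [
    [[0,0,0],-0.8],
    [[0,0,0],-0.9],
    [[0,0,0],-0.79],
    [[0,0,0],0],
    [[-0.04,0.3,0],0],
    [[-0.06,0.5,0],0],
    [[-0.1,0.7,0],0],
    [[-0.1,0.8,0],0],
    [[-0.1,0.85,0],0],
    [[-0.1,0.85,0],0],
    [[-0.1,0.8,0],0],
    [[-0.06,0.65,0],0]
  ]
}}

```text
clock: 42.55
position: [0.5759, -0.2073, 0.2012]
tool_rot: [3.141, 0.0, 0.097]
force: [0.6, -0.1, -4.7]
grip_width: 0.0102
```

Call:
{"fn": "servo_tool", "kwargs": {
  "targets": [
    [[-0.04,0.4,0],0],
    [[-0.03,0.25,0],0],
    [[-0.02,0.15,0],0],
    [[0,0,0],0],
    [[0,0,0],0]
  ]
}}

```text
clock: 43.18
position: [0.5766, -0.2439, 0.2012]
tool_rot: [-3.141, 0.0, 0.101]
force: [0.1, 0.0, -4.7]
grip_width: 0.0098
```

```bash
python3 go.py .577 -.2445 .14 .1007; python3 - <<'E'
from h import *
print(bot.observe()["qpos"])
im=bot.grab_frame("scene"); cv2.imwrite("pics/scene19.png",im)
cv2.imwrite("pics/g19s.png",cv2.convertScaleAbs(cv2.resize(im[60:230,180:340],None,fx=3.5,fy=3.5,interpolation=cv2.INTER_CUBIC),alpha=1.3))
im=bot.grab_frame("top"); cv2.imwrite("pics/top19.png",im)
cv2.imwrite("pics/g19t.png",cv2.resize(im[90:230,250:430],None,fx=4,fy=4,interpolation=cv2.INTER_CUBIC))
E
```

```text
t 43.175 pos [ 0.5766 -0.2439  0.2012] rot [-3.1412  0.      0.1014] grip 0.0098 F [ 0.1213  0.0281 -4.7049]
turn units 0.01 then shift units [0.01 0.01 1.22] rows>= 1.2
[-0.1876  0.6953  0.796   1.6552 -0.5621  1.0344 -0.6803]
```

View pics/g19s.png

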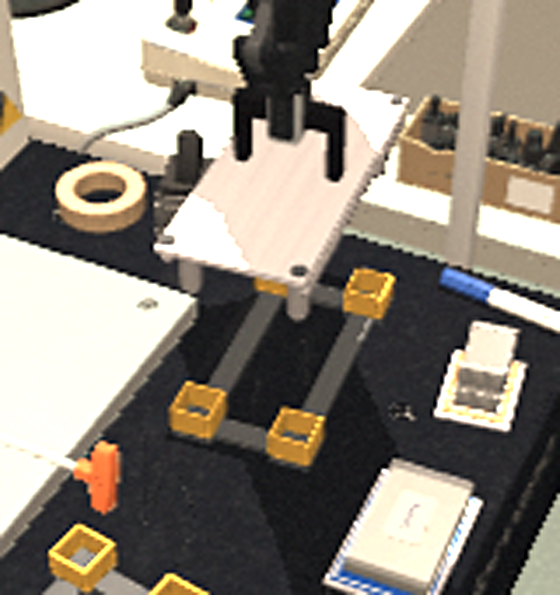

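View pics/g19t.png

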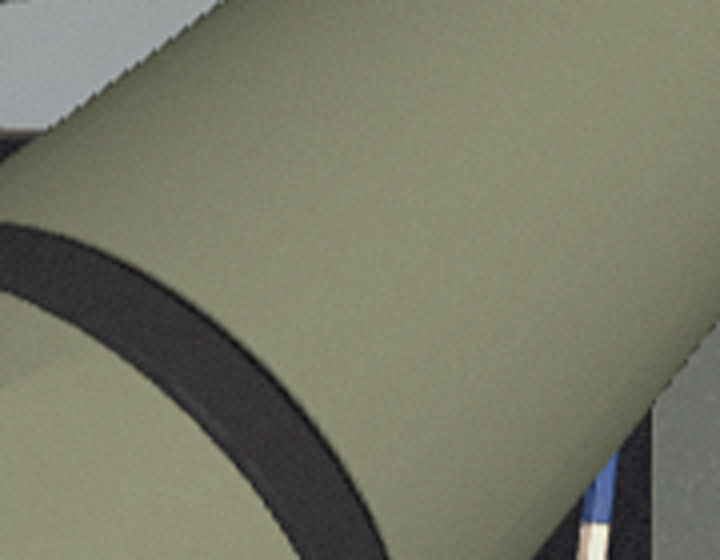

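```bash
python3 - <<'E'
from h import *
from ov import draw
p=[.576,-.2445,.1014]
s=cv2.imread("pics/scene19.png")
x,r=fit(fr([(157,250),(312,283),(407,97)],180,60,3.5),rect(.096,.208,.1756)[[0,3,2]],p,"scene"); print(x,r.round(1).tolist())
draw(s,0,[(p,rect(.096,.208,.1756),(255,0,255))],"scene",180,60,160,170,3.5,"pics/x19.png") if False else None
c=cv2.resize(s[60:230,180:340],None,fx=3.5,fy=3.5,interpolation=cv2.INTER_CUBIC)
for dx,col in((p,(255,0,255)),(x,(0,255,0))):
  q=((proj(place(dx,rect(.096,.208,.1756)),"scene")-[180,60]+.5)*3.5-.5).round().astype(int); cv2.polylines(c,[q.reshape(-1,1,2)],True,col,1)
cv2.imwrite("pics/x19.png",c)
E
```

```text
[ 0.5759 -0.2427  0.1253] [[0.5, -0.1], [-0.3, 0.2], [-0.1, -0.1]]
```

View pics/x19.png

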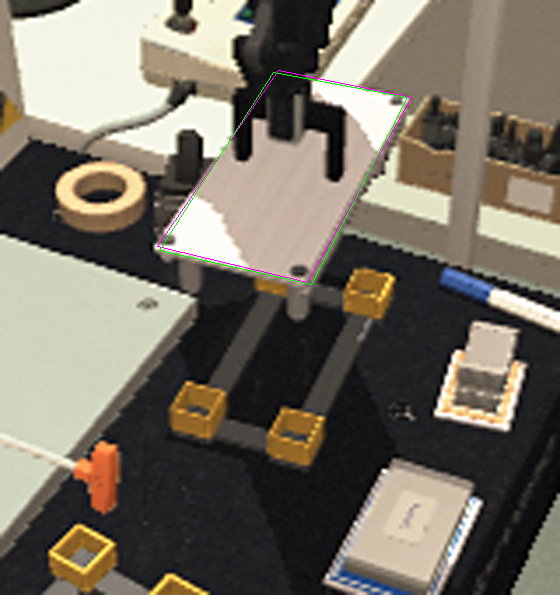

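Call:
{"fn": "servo_tool", "kwargs": {
  "targets": [
    [[0.02,0.02,0.2],0],
    [[0,0,0.3],0],
    [[0,0,0.4],0],
    [[0,0,0.4],0],
    [[0,0,0.25],0],
    [[0,0,0.15],0],
    [[0,0,0.07],0],
    [[0,0,0],0],
    [[0,0,0],0]
  ]
}}

```text
clock: 44.4
position: [0.5777, -0.2458, 0.1133]
tool_rot: [3.141, -0.001, 0.101]
force: [0.8, 1.0, -4.5]
grip_width: 0.01
```

```bash
python3 go.py .577 -.2445 .0816 .1007; python3 - <<'E'
from h import *
im=bot.grab_frame("scene"); cv2.imwrite("pics/scene20.png",im)
cv2.imwrite("pics/g20s.png",cv2.convertScaleAbs(cv2.resize(im[90:220,200:320],None,fx=4.5,fy=4.5,interpolation=cv2.INTER_CUBIC),alpha=1.4))
E
```

```text
t 44.4 pos [ 0.5777 -0.2458  0.1133] rot [ 3.1413 -0.0006  0.1006] grip 0.01 F [ 0.8403  0.9533 -4.4815]
turn units -0.0 then shift units [-0.01 -0.03  0.63] rows>= 0.6
```

View pics/g20s.png

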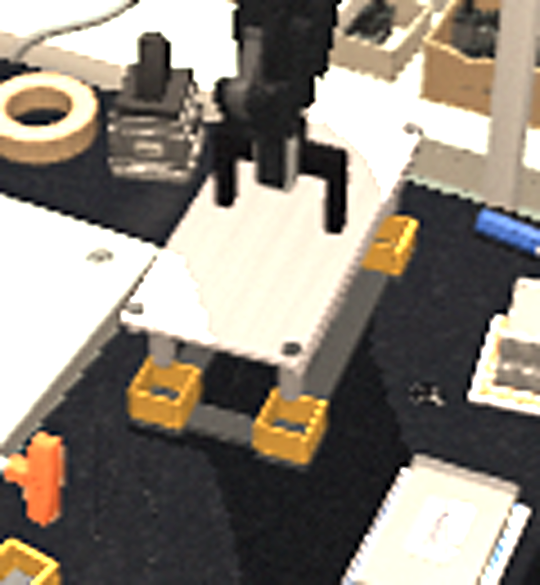

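Call:
{"fn": "servo_tool", "kwargs": {
  "targets": [
    [[-0.01,-0.02,0.1],0],
    [[0,0,0.12],0],
    [[0,0,0.12],0],
    [[0,0,0],0]
  ]
}}

```text
clock: 44.95
position: [0.5766, -0.2446, 0.0952]
tool_rot: [-3.141, 0.001, 0.1]
force: [-0.1, 0.5, -4.9]
grip_width: 0.01
```

Call:
{"fn": "servo_tool", "kwargs": {
  "targets": [
    [[0,0,0.1],0],
    [[0,0,0.08],0],
    [[0,0,0.06],0],
    [[0,0,0],0],
    [[0,0,0],0]
  ]
}}

```text
clock: 45.58
position: [0.5769, -0.2448, 0.0839]
tool_rot: [3.141, -0.0, 0.1]
force: [0.2, -0.5, -4.7]
grip_width: 0.01
```

No snag; continue the last few mm to contact.

Call:
{"fn": "servo_tool", "kwargs": {
  "targets": [
    [[0,0,0.03],0],
    [[0,0,0.02],0],
    [[0,0,0],0],
    [[0,0,0],0]
  ]
}}

```text
clock: 46.08
position: [0.577, -0.2447, 0.0816]
tool_rot: [-3.142, -0.0, 0.101]
force: [-2.7, 2.3, 4.7]
grip_width: 0.0101
```

Seated at the height it started at (0.0816), with contact. Release and retreat.

Call:
{"fn": "servo_tool", "kwargs": {
  "targets": [
    [[0,0,0],0],
    [[0,0,0],0],
    [[0,0,0],0],
    [[0,0,0],0],
    [[0,0,0],0],
    [[0,0,0],0]
  ],
  "gripper": 1
}}

```text
clock: 46.82
position: [0.5769, -0.2447, 0.0813]
tool_rot: [3.142, 0.0, 0.101]
force: [0.1, 0.2, 0.0]
grip_width: 0.0853
```

Call:
{"fn": "servo_tool", "kwargs": {
  "targets": [
    [[0,0,-0.2],0],
    [[0,0,-0.4],0],
    [[0,0,-0.5],0],
    [[0,0,-0.6],0],
    [[0,0,-0.6],0],
    [[0,0,-0.5],0],
    [[0,0,0],0]
  ]
}}

```text
clock: 47.7
position: [0.5775, -0.2453, 0.2243]
tool_rot: [3.14, -0.003, 0.1]
force: [-0.3, 0.0, 0.6]
grip_width: 0.0856
```

Call:
{"fn": "servo_tool", "kwargs": {
  "targets": [
    [[-0.1,-0.4,0],0],
    [[-0.2,-0.8,0],0],
    [[-0.2,-0.95,0],0],
    [[-0.2,-0.95,0],0],
    [[-0.2,-0.95,0],0],
    [[-0.2,-0.95,0],0],
    [[-0.2,-0.95,0],0],
    [[-0.2,-0.95,0],0],
    [[-0.2,-0.95,0],0],
    [[-0.2,-0.9,0],0],
    [[-0.1,-0.5,0],0],
    [[0,0,0],0]
  ]
}}

```text
clock: 49.2
position: [0.4302, 0.207, 0.2213]
tool_rot: [-3.142, 0.0, 0.104]
force: [1.1, -0.8, 0.1]
grip_width: 0.0855
```

```bash
python3 - <<'E'
from h import *
s=bot.observe(); print(s["clock"],s["position"],s["force"])
im=bot.grab_frame("scene"); cv2.imwrite("pics/scene21.png",im)
cv2.imwrite("pics/g21s.png",cv2.resize(im[110:310,180:360],None,fx=3,fy=3,interpolation=cv2.INTER_CUBIC))
im=bot.grab_frame("top"); cv2.imwrite("pics/top21.png",im)
cv2.imwrite("pics/g21t.png",cv2.resize(im[110:270,140:400],None,fx=3,fy=3,interpolation=cv2.INTER_CUBIC))
E
```

```text
49.2 [0.4302 0.207  0.2213] [ 1.1166 -0.7711  0.0724]
```

View pics/g21s.png

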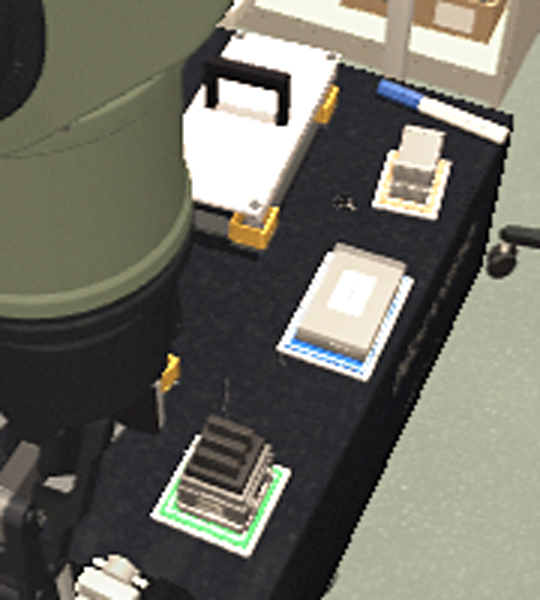

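View pics/g21t.png

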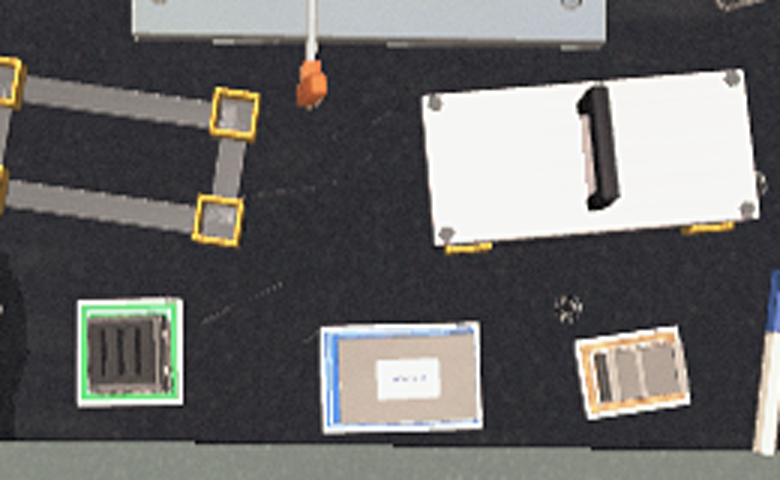

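```bash
python3 - <<'E'
from h import *
f=lambda u:fr(u,140,110,3)
for n,u,L,g in (("frame",[(422,96),(742,69),(759,217),(435,246)],rect(.096,.208,.056),[.5766,-.2449,.1]),
 ("tin",[(337,336),(479,331),(482,424),(340,429)],rect(.057,.091,.024),[.4349,-.1288,.05]),
 ("vee",[(593,352),(678,336),(687,390),(602,404)],rect(.032,.05,.043),[.4409,-.2827,.17])):
    x,r=fit(f(u),L,g); print(n,x,(x-g).round(4),r.round(1).tolist())
E
```

```text
frame [ 0.5763 -0.2451  0.103 ] [-0.0003 -0.0002  0.003 ] [[-0.5, 0.2], [0.2, 0.1], [0.4, -0.0], [-0.1, -0.3]]
tin [ 0.433  -0.1332  0.0471] [-0.0019 -0.0044 -0.0029] [[0.4, 0.8], [-0.5, 1.0], [-0.3, -0.8], [0.3, -0.9]]
vee [ 0.4408 -0.2792  0.1823] [-0.0001  0.0035  0.0123] [[1.3, 0.1], [-1.4, 1.1], [-1.3, -0.3], [1.4, -0.6]]
```

All within tolerance. Handing in.

```bash
python3 -c "
from workcell import bot
print(bot.job_done()); print(bot.observe()['clock'])"
```

```text
the job is handed in; nothing more can be done
None
the job is handed in; nothing more can be done
```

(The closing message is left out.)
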